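Part the nested pots and start the dryer

TASK

The washed twist-lock pots have to dry singly. Swing the drying cabinet's door wide open by its handle, twist every coloured pot free of the stack as you lift it, and stand all coloured pots, also one that stands loose, upright side by side on the tray that the door carries. Then shut the door fully, and only with it shut press the yellow pedal right down to its stop for a moment to start the dryer and let it spring back; leave the other things on the bench where they are.

Things in the scene. Friction and masses are not known exactly. Their poses are not given: they have to be found in the camera images.
- pot_blue: Blue plastic pot, 60 g, 62 mm tall; always present, starts locked in the grey pot. Foot 41 mm across up to 28 mm height; above it the collar, 58 mm across, 28 to 62 mm high, wall 2.5 mm, mouth open: grip across the collar from above. Origin: centre of its underside, z up. Two lugs on the foot and two hooks inside the mouth lie at its own +x and -x; index marks there on the collar.
- pot_yellow: Yellow pot, shaped as pot_blue; always present, starts locked in pot_blue. Nested, a pot's foot is in the mouth below, its origin 34 mm above that of the pot below, its lugs under the hooks below: locked while the x axes of the two agree within about 0.55 rad (either way round); turned away 0.65 to 2.5 rad either way (best a quarter turn) it lifts out. Play: 3 mm up, 1.5 mm sideways.
- pot_red: Red pot, shaped as pot_blue; starts nested and locked in pot_yellow. Absent in some runs.
- pot_green: Green pot, shaped as pot_blue; starts standing loose and upright on the 2 mm bench mat, between the vice and the stand. Absent in some runs.
- stand: Round dark steel plate, 84 mm across, 8 mm thick, fixed on the 2 mm bench mat, with a grey pot (shaped as pot_blue, its underside 8 mm above this origin) fixed on it, which stays there; pot_blue starts in it, origin 42 mm above this one. Origin: centre of the plate's underside; hooks of the grey pot at its +x and -x.
- dryer_door (a joint): Opening angle of the blue door of the white drying cabinet (180 x 195 x 102 mm), rad: 0 shut, at most 1.85. Upright hinge on the right-hand edge seen from the robot; positive turns anticlockwise from above, the free edge toward the robot. It turns stiffly (0.12 N m) and stays where left. Door 191 mm wide, 12 mm thick, top at z = 0.100.
- door_handle (a point): Point at z = 0.080 on the upright steel handle bar, 160 mm along the door from the hinge axis and 47 mm out from the door's inner face (35 mm off its outer face). The bar is about 10 mm thick and runs from z = 0.043 to 0.093; turns with the door.
- tray (a point): Corner of the tray inside the door, on the hinge axis, at tray floor height (z = 0.022). Turns with the door: y along the door to its free edge, x from the door's inner face into the tray, z up. The tray is an aluminium quarter disc, radius 172 mm, in the x>0, y>0 quarter; lip 10 mm high, 3 mm thick along the round edge and along y = 3 mm. It swings into the cabinet, clear height 74 mm.
- pedal_base: Dark base plate of the pedal, 125 x 78 x 8 mm, fixed on the mat; origin at the centre of its underside. The yellow pedal is hinged at its +x end and rises toward its -x end, which faces the robot.
- pedal (a joint): Angle of the yellow spring pedal, rad: 0 up, 0.20 at its stop; it springs back. About 10 N at the pad holds it at the stop.
- pedal_pad (a point): Middle of the ribbed top of the pedal, 80 mm from its hinge, the point to press; moves with the pedal, about 16 mm lower at the stop.
- wax_block: Green wax block, 34 x 62 x 22 mm, loose, on the bench in front of the vice; leave it alone. Origin: centre of its underside.
- glue_tube: Glue tube with red cap, 22 x 84 x 14 mm, loose, at the front edge of the bench; leave it alone. Origin: centre of its underside.
- tape_roll: Roll of tape, 100 mm across, 18 mm high, loose, to the right of the cabinet; leave it alone. Origin: centre of its underside.
Mind the look-alikes: they are no part of the job. Several things have the shape of the pot_green; the one meant has the colours described above.

How it is judged:
On the way, in this order (a step that is already met when the one before it is completed fails the run):
1. the door is swung wide open (more than 1.2 rad) (value of joint dryer_door above 1.2 rad), for 0.2 s.
2. every coloured pot stands upright on the tray floor by itself (z of pot_blue in the frame of tray between -0.005 and 0.007 m and x of each of pot_blue, pot_yellow, pot_red, pot_green in the frame of tray above 0.008 m and y of each of pot_blue, pot_yellow, pot_red, pot_green in the frame of tray above 0.008 m and horizontal distance between each of pot_blue, pot_yellow, pot_red, pot_green and tray below 0.17 m and angle between each of pot_blue, pot_yellow, pot_red, pot_green's own z axis and vertical below 0.12 rad and linear speed of each of pot_blue, pot_yellow, pot_red, pot_green below 0.05 m/s and z of pot_yellow in the frame of tray between -0.005 and 0.007 m and z of pot_red in the frame of tray between -0.005 and 0.007 m and z of pot_green in the frame of tray between -0.005 and 0.007 m), for 0.3 s.
3. the door is shut (less than 0.05 rad) with the pots on the tray (all of step 2 and value of joint dryer_door below 0.05 rad), for 0.2 s.
4. with the door shut the pedal is pressed to its stop (more than 0.18 rad) (value of joint pedal above 0.18 rad and value of joint dryer_door below 0.06 rad), for 0.3 s.
At the end, for the whole second after the job is handed in: Every coloured pot stands upright (within 0.12 rad) and at rest on the tray floor, not in another pot; the door is shut (under 0.06 rad); the pedal has been pressed after that and is up again (under 0.04 rad) (all of step 2 and value of joint dryer_door below 0.06 rad and value of joint pedal below 0.04 rad); the robot touches nothing.
It fails at once if the pedal is pressed (over 0.07 rad) while the door is open (over 0.1 rad) (value of joint pedal above 0.07 rad and value of joint dryer_door above 0.1 rad).
It fails at once if the wax block, glue tube or tape roll is moved more than 30 mm (distance of any of wax_block, glue_tube, tape_roll from where it was at the start of the episode above 0.03 m).
Of pot_red, pot_green only 1 to 2 are there at a start; the rules pass over those that are not, and their reading is None.
At some moment in a run one of pot_green may be knocked a few centimetres aside while the robot is not near it.
It also fails if it takes over 210 s, if anything falls off the work surface, if the arm or the gripper's body presses on something with over 40 N, if the wrist force passes 120 N, or if a joint passes its speed limit or range.

ROBOT

A 7-joint arm with a two-finger parallel gripper is mounted at the origin on a cart in front of the work surface, level with it; the furniture and walls round the work are solid. World frame = base frame: x ahead of the robot, y to its left, z up, the work surface at z = 0. Lengths are in m, angles in rad, forces in N, time in s.
With the tool pointing down it reaches from about 0.425 to 1.025 m from the base axis. Payload 9.4 kg.
Tool frame: the origin (TCP) lies at the very end of the fingers, on their centre line; the grasp point (between the pads) lies arm.tcp_to_grasp behind it (arm.tcp_to_grasp is the distance from the TCP to the grasp point, in m); z points along the fingers, y is the line along which they close (so a half turn about z gives the same grasp; the last joint's range is limited). The gripper opens to 85 mm and grips with 20 to 120 N. Pads are 22 mm wide; open, the fingers measure 114 mm over their backs; the gripper's body (76 mm by 85 mm) begins 54 mm behind the grasp point. The pads swing forward as they close: fully open they stand 13 mm farther back than shut.
Start: joints at [-1.344, 0.599, -0.003, 1.599, 0.002, 0.943, -0.08], TCP at [0.217, 0.692, 0.231] pointing down, gripper open.
Joint ranges: [-2.57, 2.57], [-0.35, 1.97], [-1.29, 1.29], [0.11, 2.56], [-1.05, 4.19], [0.11, 1.86], [-2.63, 2.63]. Speed limits (rad/s): [2.22, 2.22, 3.01, 3.01, 3.14, 3.14, 3.14].

INTERFACE

Orientations are given as a 3x3 rotation matrix whose columns are the frame's x, y, z axes.
In Python, from workcell import arm, read_camera gives the robot as it stands.
- The arm moves only by the tool move_arm, never from a script. Its argument "moves" is one flat list of numbers, 4 for each row, row after row: the shift along the tool's x, y, z in mm, then the turn about the tool's z in rad. A call has 1 to 5 rows; each row is the pose to reach, as a shift and turn from the pose commanded when the call began, along the tool's axes at that moment; what a row does not reach only later rows make up. A row lasts 1/8 s, in which the tool goes at most 62.5 mm and 10.7 degrees, less where a joint would pass 70% of its speed; a pose out of reach is approached as far as the arm can. A call with a gripper value outside its range is refused whole. "claw" is the gripper's target within -1 to 1 (fully open at 1, half-way at 0, shut at -1), set as the call begins (left out, the last holds). The fingers move at their own pace and stop on an object; the grip force is fixed at half the most. Time passes only in rows, so rows that repeat a pose let the fingers close. It gives the time, the measured TCP pose, the force, the opening and the grip force at its end, in the units of the state.
- arm.get_state(): the state, without advancing time (a new reading comes with each control period).
- read_camera(name): name is "scene" or "top" or "wrist"; returns a dict with "image" (384x512x3 uint8, red, green, blue), "fx", "fy", "cx", "cy" (pixels), "rvec" (rotation vector, rad) and "tvec" (3), from world to camera coordinates, as OpenCV has them; the wrist camera has in their place "tool_from_camera" (4x4, takes a point from camera to tool coordinates, whose origin is the TCP and whose axes are the flange's). Camera axes: x right, y down, z forward; pixel columns grow to the right and rows downward; lengths in m; the calibration is good to about 2 mm. The wrist camera is an equidistant fisheye: a pixel r from the principal point sees the ray r / f radians off the axis. A picture is of the moment at which its call begins: read the wrist's pose just before it. There is no depth.
- arm.close_job(): hands the job in; it is judged then, once.
The state is a dict: "time": time; "q": joint angles; "joint_vel": joint speeds; "joint_efforts": joint torques, N m; "position": TCP position; "orientation": TCP orientation; "wrist_force": force on the tool from outside, world axes, zero at the start; "ft_torque": the same for the moment, N m; "finger_gap": finger opening in m; "finger_force": force on a finger pad.
Only numpy, scipy, OpenCV 4.12 (cv2) and the standard library are available. Lean on these libraries where they do the work, as an engineer would, in place of code of your own. Each camera call takes 0.05 s, during which the arm holds its last target. There are 200 camera calls.

## Working session

There is one attempt and no reset: what is moved stays moved. The work goes in short steps, Python scripts to look and compute and a tool call to move; the robot and the scene stay as the last step left them, time stands still between calls to the robot, and variables do not carry over. Pictures are saved under pics/ and viewed, at most 14 in all, crops included, and the job is handed in when it is done.

Besides the shell and the picture viewer there is one more tool, called by a JSON object that holds its "name" and its "arguments", one argument or row to a line. move_arm: Moves the arm, as the interface text tells. Its arguments: {"type":"object","properties":{"moves":{"type":"array","items":{"type":"number"}},"claw":{"type":"number"}},"required":["moves"]}

```bash
mkdir -p pics; ls; cat > h.py <<'E'
import numpy as np, cv2
from workcell import arm, read_camera
def cam(n):
    c=read_camera(n); K=np.array([[c['fx'],0,c['cx']],[0,c['fy'],c['cy']],[0,0,1.]])
    c['K']=K
    if 'rvec' in c:
        c['R']=cv2.Rodrigues(np.array(c['rvec'],float))[0]; c['t']=np.array(c['tvec'],float).ravel()
    return c
def ray(c,u,v,z):
    o=-c['R'].T@c['t']; d=c['R'].T@np.linalg.inv(c['K'])@np.array([u,v,1.])
    return o+d*(z-o[2])/d[2]
def proj(c,p):
    q=c['R']@np.array(p,float)+c['t']; q=c['K']@q; return q[:2]/q[2]
def save(n,im,s=1.5):
    cv2.imwrite('pics/'+n+'.png',cv2.resize(im[:,:,::-1],None,fx=s,fy=s,interpolation=cv2.INTER_CUBIC))
E
python3 - <<'E'
from h import *
for n in ('scene','top'):
    c=cam(n); save(n+'0',c['image'],1.5); np.save(n+'0.npy',c['image'])
    print(n,c['K'].round(1).tolist(),(-c['R'].T@c['t']).round(3),c['R'].round(2).tolist())
s=arm.get_state(); print(s, arm.tcp_to_grasp)
E
```

```text
pics
scene [[399.4, 0.0, 256.0], [0.0, 399.4, 191.1], [0.0, 0.0, 1.0]] [0.104 0.168 0.739] [[-0.73, -0.69, 0.0], [-0.52, 0.54, -0.66], [0.45, -0.48, -0.75]]
top [[360.6, 0.0, 260.7], [0.0, 360.6, 184.3], [0.0, 0.0, 1.0]] [ 0.405 -0.226  1.058] [[-0.02, -1.0, 0.02], [-1.0, 0.01, -0.09], [0.09, -0.02, -1.0]]
{'time': 0.1, 'q': array([-1.34367486,  0.60003724, -0.00253697,  1.59998538,  0.00177639,
        0.94291727, -0.07981572]), 'joint_vel': array([-0.00130977, -0.00175567, -0.00148783, -0.0042151 ,  0.00199609,
       -0.00162933,  0.0004289 ]), 'joint_efforts': array([ 5.29356737e-03, -7.77985597e+01,  1.57040477e+00, -2.58617753e+01,
        1.27515185e-02,  5.58621978e-03,  9.93420002e-06]), 'position': array([0.2167886 , 0.69142173, 0.23053213]), 'orientation': array([[-9.54207246e-01,  2.99146192e-01, -2.95210543e-04],
       [ 2.99146317e-01,  9.54206350e-01, -1.31220222e-03],
       [-1.10848520e-04, -1.34042401e-03, -9.99999095e-01]]), 'wrist_force': array([ 0.11981782, -0.18218628, -0.2851596 ]), 'ft_torque': array([ 0.00265259, -0.04243085,  0.01695097]), 'finger_force': 0.0, 'finger_gap': 0.08544890265958148} 0.0187
```

View pics/scene0.png

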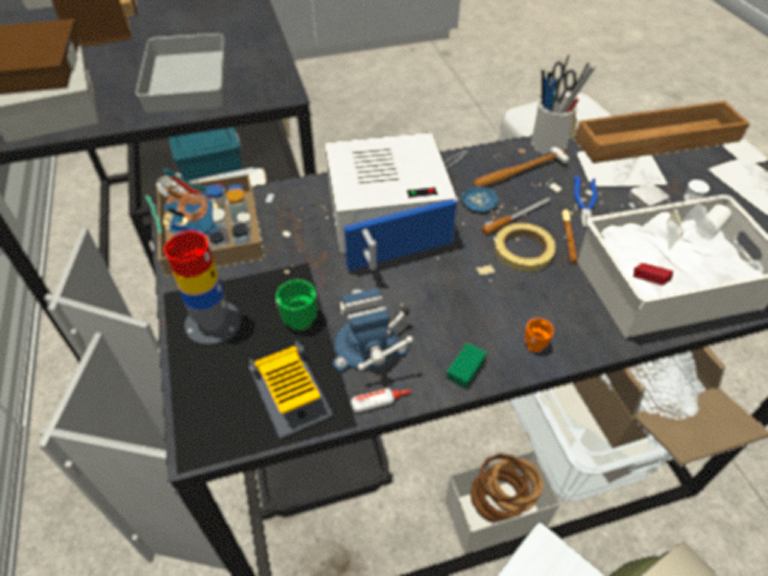

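View pics/top0.png

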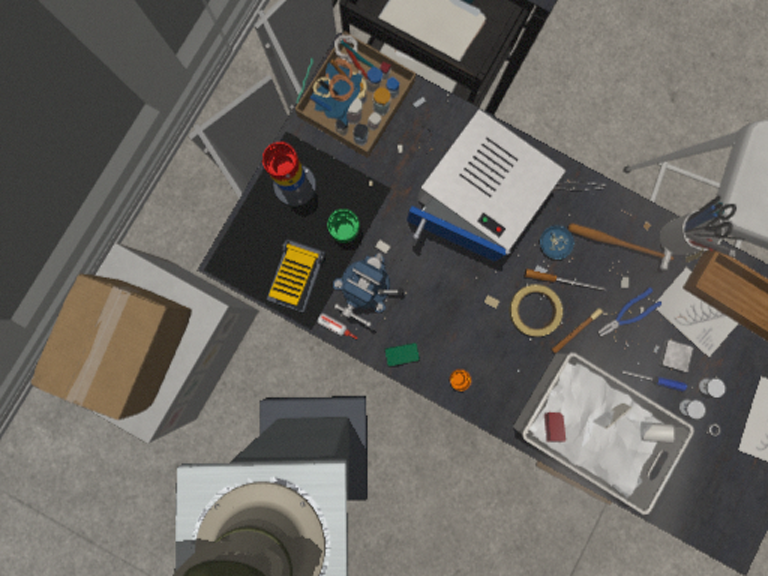

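The scene shows all four pots (stack red/yellow/blue on the grey one at top-view px ~(282,160), loose green at (343,226)). It also shows the blue door at about (410,210)–(508,256), slightly ajar, the handle at (418,228) and the pedal at (296,275). Next I zoom in and take rough positions.

```bash
python3 - <<'E'
from h import *
c=cam('top'); im=c['image']; s=cam('scene'); im2=s['image']
hsv=cv2.cvtColor(im,cv2.COLOR_RGB2HSV)
def comp(lo,hi,box,h=hsv):
    m=cv2.inRange(h,np.array(lo),np.array(hi)); k=np.zeros_like(m); x0,y0,x1,y1=box; k[y0:y1,x0:x1]=m[y0:y1,x0:x1]
    cs=max(cv2.findContours(k,cv2.RETR_EXTERNAL,cv2.CHAIN_APPROX_NONE)[0],key=cv2.contourArea); return cs
g=comp((50,80,40),(80,255,255),(200,120,260,175)); print('green',cv2.fitEllipse(cv2.convexHull(g)),); e=cv2.fitEllipse(cv2.convexHull(g)); print(ray(c,*e[0],.055))
r=comp((0,120,60),(12,255,255),(160,80,215,140)); e=cv2.fitEllipse(cv2.convexHull(r)); print('red',e,ray(c,*e[0],.17))
y=comp((18,120,80),(35,255,255),(170,150,225,210)); e=cv2.minAreaRect(y); print('pedal',e,cv2.boxPoints(e).round(1).tolist(),ray(c,*e[0],.03))
for b in cv2.boxPoints(e): print('  ',ray(c,*b,.03).round(3))
b=comp((105,120,60),(125,255,255),(260,130,345,180)); e=cv2.minAreaRect(b); print('door',cv2.boxPoints(e).round(1).tolist(), cv2.approxPolyDP(b,1.5,True).reshape(-1,2).tolist())
a=cv2.resize(im[110:180,262:352,::-1],None,fx=8.5,fy=8.5,interpolation=cv2.INTER_CUBIC)
cv2.imwrite('pics/door0.png',a)
b=im2[120:190,215:315,::-1]; cv2.imwrite('pics/door1.png',cv2.resize(b,None,fx=8,fy=8,interpolation=cv2.INTER_CUBIC))
E
```

```text
green ((228.474853515625, 149.77537536621094), (21.69985580444336, 22.86353302001953), 176.4393768310547)
[ 0.59741969 -0.16013144  0.055     ]
red ((186.7586212158203, 106.7812271118164), (23.875181198120117, 26.627178192138672), 156.3574676513672) [ 0.68621862 -0.0639491   0.17      ]
pedal ((195.04110717773438, 182.89041137695312), (21.535572052001953, 37.687252044677734), 20.556045532226562) [[178.3000030517578, 196.8000030517578], [191.60000610351562, 161.5], [211.6999969482422, 169.0], [198.5, 204.3000030517578]] [ 0.50766388 -0.06240941  0.03      ]
   [ 0.469 -0.015  0.03 ]
   [ 0.57  -0.053  0.03 ]
   [ 0.547 -0.11   0.03 ]
   [ 0.446 -0.072  0.03 ]
door [[271.6000061035156, 141.89999389648438], [274.79998779296875, 135.39999389648438], [337.3999938964844, 166.10000610351562], [334.20001220703125, 172.60000610351562]] [[273, 139], [278, 145], [282, 144], [291, 151], [291, 149], [294, 150], [295, 153], [298, 152], [303, 156], [309, 157], [309, 159], [311, 158], [327, 165], [327, 167], [329, 166], [329, 170], [331, 167], [336, 169], [336, 166], [275, 137]]
```

View pics/door0.png

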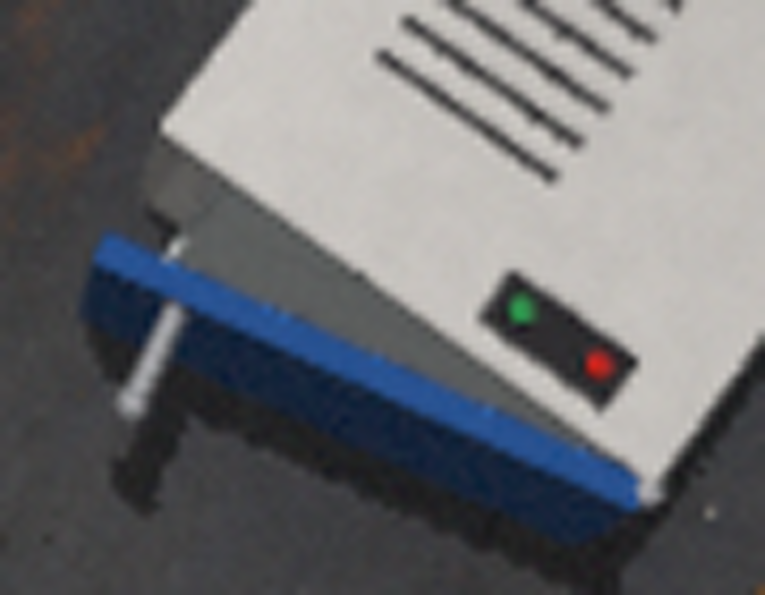

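View pics/door1.png

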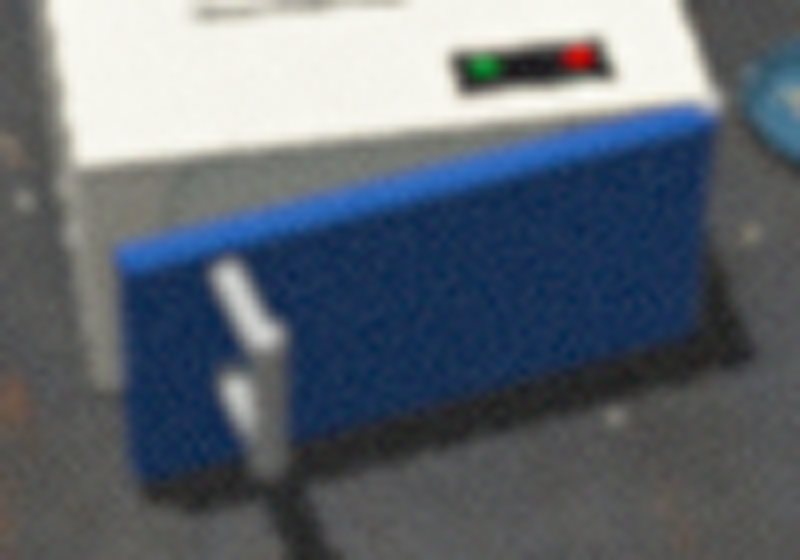

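The zooms show the door ajar, with its top strip running from (100,245) to (640,492) and the hinge pin at about (648,490). The top of the handle is at (130,405) in door0 and (275,335) in door1. Now I turn these into world points.

```bash
cat >> h.py <<'E'
def tri(cs,ps):
    A=[];b=[]
    for c,(u,v) in zip(cs,ps):
        o=-c['R'].T@c['t']; d=c['R'].T@np.linalg.inv(c['K'])@np.array([u,v,1.]); d/=np.linalg.norm(d)
        P=np.eye(3)-np.outer(d,d); A.append(P); b.append(P@o)
    return np.linalg.lstsq(np.vstack(A),np.hstack(b),rcond=None)[0]
def tl(p,st=None):
    "world point -> tool-frame offset from TCP, mm"
    st=st or arm.get_state(); return (np.array(st['orientation']).T@(np.array(p)-st['position'])*1000).round(1)
E
python3 - <<'E'
from h import *
c=cam('top'); s=cam('scene')
T=lambda u,v:((u+.5)/8.5-.5+262,(v+.5)/8.5-.5+110)
S=lambda u,v:((u+.5)/8-.5+215,(v+.5)/8-.5+120)
fi,fo,hi,ho=[ray(c,*T(*p),.1) for p in ((107,233),(93,258),(640,478),(637,508))]
print('door',fi.round(4),fo.round(4),hi.round(4),ho.round(4),np.linalg.norm(fi-hi),np.linalg.norm(fi-fo))
cl,cr=[ray(c,*T(*p),.102) for p in((160,128),(655,480))]; print('cab',cl.round(4),cr.round(4),np.linalg.norm(cl-cr))
print('hinge',ray(c,*T(648,490),.1).round(4))
dd=(fi-hi)/np.linalg.norm(fi-hi); cd=(cl-cr)/np.linalg.norm(cl-cr); print('angle',np.arccos(dd@cd),'door dir',np.arctan2(dd[1],dd[0]),'cab dir',np.arctan2(cd[1],cd[0]))
print('handle tri',tri((c,s),(T(130,405),S(275,335))).round(4), ray(c,*T(130,405),.09).round(4))
# scene door top corners
print([ray(s,*S(*p),.1).round(4) for p in((118,245),(125,270),(718,108),(718,122))])
st=arm.get_state(); print(st['time'])
E
```

```text
door [ 0.6223 -0.2867  0.1   ] [ 0.6143 -0.2821  0.1   ] [ 0.5413 -0.4542  0.1   ] [ 0.5317 -0.4529  0.1   ] 0.18606531190015077 0.00926198693647838
cab [ 0.6557 -0.3042  0.102 ] [ 0.5403 -0.4585  0.102 ] 0.19265308404422266
hinge [ 0.5374 -0.4566  0.1   ]
angle 0.19155008963824421 door dir 1.12034044956164 cab dir 0.9287903599233965
handle tri [ 0.5653 -0.2945  0.098 ] [ 0.5685 -0.2935  0.09  ]
[array([ 0.6211, -0.2896,  0.1   ]), array([ 0.612 , -0.2836,  0.1   ]), array([ 0.5328, -0.4585,  0.1   ]), array([ 0.5287, -0.4534,  0.1   ])]
0.3
```

Handle, hinge and door geometry agree: hinge is about (0.538,-0.456), and the door is about 0.19 rad open. One wrist look checks the swing path past the brown box.

```bash
python3 - <<'E'
from h import *
st=arm.get_state(); c=cam('wrist'); save('w0',c['image'],1.2); print(c['K'].round(1).tolist(),np.array(c['tool_from_camera']).round(4).tolist())
E
```

```text
[[297.3, 0.0, 253.2], [0.0, 297.3, 191.0], [0.0, 0.0, 1.0]] [[0.0003, -0.9596, -0.2814, 0.0708], [1.0, 0.0005, -0.0005, -0.0005], [0.0006, -0.2814, 0.9596, -0.1423], [0.0, 0.0, 0.0, 1.0]]
```

View pics/w0.png

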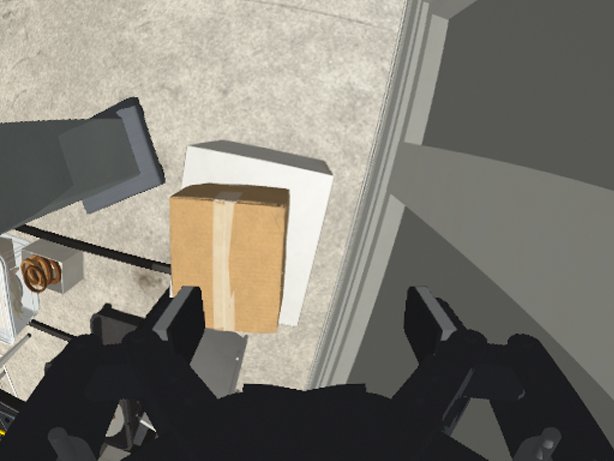

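The box stands far below bench level, so the path is clear. I write a small helper that converts world waypoints into move rows.

```bash
cat > plan.py <<'E'
import sys, json
from h import *
def plan(wps, start=None, v=60, w=.18):
    "wps: (x,y,z mm, yaw of tool x rad[, v mm/row[, w]]) -> rows per call, tool pointing down"
    if start is None:
        st=arm.get_state(); R=np.array(st['orientation']); start=[*(np.array(st['position'])*1000),np.arctan2(R[1,0],R[0,0])]
    p=np.array(start,float); rows=[]
    for wp in wps:
        q=np.array(wp[:4],float); vv=wp[4] if len(wp)>4 else v; ww=wp[5] if len(wp)>5 else w
        n=max(1,int(np.ceil(max(np.linalg.norm(q[:3]-p[:3])/vv,abs(q[3]-p[3])/ww)-.05)))
        rows+= [p+(q-p)*k/n for k in range(1,n+1)]; p=q
    b=np.array(start,float)
    for i in range(0,len(rows),5):
        c,s=np.cos(b[3]),np.sin(b[3]); X=np.array([c,s]); Y=np.array([s,-c]); out=[]
        for r in rows[i:i+5]:
            d=r-b; out+=[round(float(d[:2]@X),1),round(float(d[:2]@Y),1),round(float(-d[2]),1),round(float(-d[3]),3)]
        print(out)
        # accumulate the rounded result
        d=out[-4:]; b=np.array([*(b[:2]+d[0]*X+d[1]*Y),b[2]-d[2],b[3]-d[3]])
    print('end',b.round(2).tolist())
E
python3 -c "
from plan import *
plan([(560,-290,200,-0.45)])"
```

```text
[-32.7, -43.9, 1.6, 0.173, -65.4, -87.8, 3.3, 0.346, -98.1, -131.7, 4.9, 0.519, -130.7, -175.6, 6.5, 0.692, -163.4, -219.5, 8.2, 0.865]
[-54.6, -3.6, 1.6, 0.173, -109.3, -7.2, 3.2, 0.346, -163.9, -10.8, 4.9, 0.519, -218.5, -14.4, 6.5, 0.692, -273.1, -18.0, 8.1, 0.865]
[-38.2, 39.2, 1.7, 0.174, -76.3, 78.5, 3.3, 0.347, -114.5, 117.7, 4.9, 0.52, -152.7, 156.9, 6.6, 0.693, -190.8, 196.2, 8.2, 0.866]
[5.1, 54.5, 1.7, 0.173, 10.3, 109.0, 3.3, 0.346, 15.4, 163.5, 4.9, 0.519, 20.6, 218.0, 6.6, 0.692]
end [560.01, -290.03, 199.95, -0.45]
```

{"name": "move_arm", "arguments": {
  "moves": [-33,-44,2,0.173,-65,-88,3,0.346,-98,-132,5,0.519,-131,-176,6,0.692,-163,-220,8,0.865],
  "claw": 0
}}

```text
time: 0.98
position: [0.3072, 0.4315, 0.2236]
orientation: [[-0.386, 0.923, 0.0], [0.923, 0.386, 0.001], [0.001, 0.001, -1.0]]
wrist_force: [0.7, 0.6, 0.2]
finger_gap: 0.0425
finger_force: 0.0
```

{"name": "move_arm", "arguments": {
  "moves": [-55,-4,2,0.173,-109,-7,3,0.346,-164,-11,5,0.519,-218,-14,6,0.692,-273,-18,8,0.865]
}}

```text
time: 1.6
position: [0.3975, 0.1735, 0.2156]
orientation: [[0.451, 0.892, 0.001], [0.892, -0.451, 0.001], [0.001, 0.001, -1.0]]
wrist_force: [1.2, 0.6, 0.1]
finger_gap: 0.0428
finger_force: 0.0
```

{"name": "move_arm", "arguments": {
  "moves": [-38,39,2,0.173,-76,78,3,0.346,-114,118,5,0.519,-153,157,6,0.692,-191,196,8,0.865]
}}

```text
time: 2.22
position: [0.4876, -0.0852, 0.2076]
orientation: [[0.972, 0.235, 0.001], [0.235, -0.972, 0.0], [0.001, -0.0, -1.0]]
wrist_force: [0.8, 0.7, 0.2]
finger_gap: 0.0427
finger_force: 0.0
```

{"name": "move_arm", "arguments": {
  "moves": [5,54,2,0.173,10,109,3,0.346,15,163,5,0.519,20,218,7,0.692,20,218,7,0.692]
}}

```text
time: 2.85
position: [0.559, -0.2948, 0.2002]
orientation: [[0.898, -0.439, 0.0], [-0.439, -0.898, -0.003], [0.002, 0.003, -1.0]]
wrist_force: [-0.8, 0.6, -0.2]
finger_gap: 0.0427
finger_force: 0.0
```

```bash
cat >> h.py <<'E'
def wcam():
    st=arm.get_state(); c=cam('wrist'); T=np.array(c['tool_from_camera']); R=np.array(st['orientation'])
    c['Rw']=R@T[:3,:3]; c['ow']=R@T[:3,3]+st['position']; return c
def wray(c,u,v,z):
    d=np.array([u-c['K'][0,2],v-c['K'][1,2]])/c['K'][0,0]; r=np.hypot(*d)+1e-12
    d=c['Rw']@np.array([*(d/r*np.sin(r)),np.cos(r)]); return c['ow']+d*(z-c['ow'][2])/d[2]
def wproj(c,p):
    q=c['Rw'].T@(np.array(p,float)-c['ow']); r=np.hypot(q[0],q[1]); th=np.arctan2(r,q[2]); return q[:2]/r*th*c['K'][0,0]+[c['K'][0,2],c['K'][1,2]]
E
python3 - <<'E'
from h import *
c=wcam(); st=arm.get_state(); save('w1',c['image'],1.4); np.save('w1.npy',c['image'])
R=st['orientation'];print(st['position'],np.arctan2(R[1,0],R[0,0]),R[2].round(4),st['q'].round(2),st['finger_gap'])
print(wproj(c,(.566,-.294,.093))*1.4,wproj(c,(.538,-.456,.1))*1.4, tl((.566,-.294,.093)))
E
```

```text
[ 0.55851513 -0.29226921  0.19985667] -0.45128582429205244 [-2.0e-04  1.4e-03 -1.0e+00] [-0.13  0.66  0.85  1.89 -0.64  0.89 -0.98] 0.0429218266371621
[346.87341563 257.20203521] [589.26210168 192.76733616] [  7.5  -1.9 106.9]
```

View pics/w1.png

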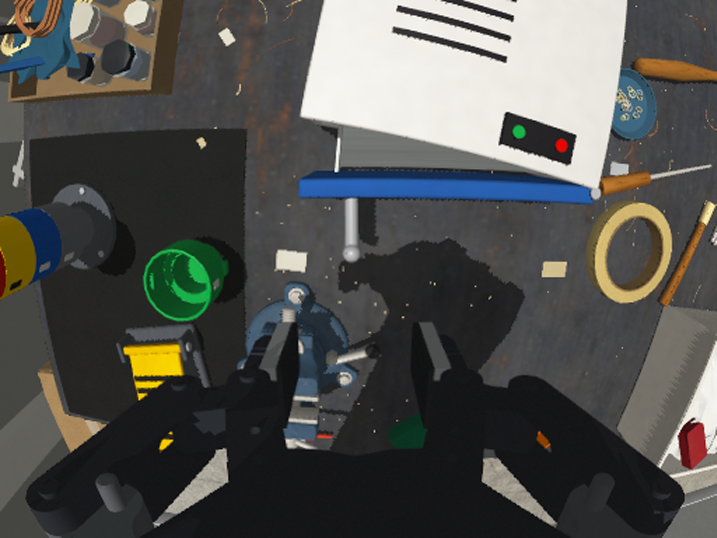

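The wrist view shows the handle top at (351,253), the hinge pin at (596,193), the door top strip from (300,188) to (590,192), the green pot at (185,280) and the stand plate at (80,230). I refine these, then grip the handle.

```bash
python3 - <<'E'
from h import *
c=wcam(); f=lambda u,v,z: wray(c,u/1.4,v/1.4,z).round(4)
print('handle',f(351,252,.093),'hinge',f(596,193,.102),'inner strip',f(301,176,.1),f(588,186,.1),'outer',f(301,197,.1),f(588,203,.1))
print('cab',f(302,121,.102),f(598,187,.102)); print('plate',f(80,229,.01))
im=c['image']; h=cv2.cvtColor(im,cv2.COLOR_RGB2HSV)
m=cv2.inRange(h,(50,80,40),(80,255,255)); m[:,200:]=0
k=max(cv2.findContours(m,0,1)[0],key=cv2.contourArea); p=cv2.convexHull(k).reshape(-1,2)
P=np.array([wray(c,u,v,.064)[:2] for u,v in p]); print('green',cv2.minEnclosingCircle((P*1000).astype(np.float32)), cv2.fitEllipse((P*1000).astype(np.float32)))
E
```

```text
handle [ 0.5674 -0.295   0.093 ] hinge [ 0.5367 -0.4569  0.102 ] inner strip [ 0.6227 -0.2897  0.1   ] [ 0.5428 -0.4536  0.1   ] outer [ 0.6117 -0.284   0.1   ] [ 0.5323 -0.4497  0.1   ]
cab [ 0.651  -0.3047  0.102 ] [ 0.5398 -0.4598  0.102 ]
plate [ 0.6834 -0.0643  0.01  ]
green ((595.8074340820312, -173.461669921875), 38.10383605957031) ((597.7080078125, -171.7169952392578), (58.275596618652344, 75.40083312988281), 6.236751556396484)
```

```bash
python3 - <<'E'
from plan import *
print('down'); plan([(567,-294,110,-.45),(567,-294,56,-.45,30)])
H=np.array([538,-456.5]); P=np.array([567,-294.])-H
w=[]
for i in range(1,15):
    a=i*1.44/14; R=np.array([[np.cos(a),-np.sin(a)],[np.sin(a),np.cos(a)]]); w.append((*(H+R@P),56,-.45+a))
plan(w,start=[567,-294,56,-.45])
E
```

```text
down
[4.6, -0.3, 44.9, 0.0, 9.2, -0.6, 89.8, 0.001, 9.2, -0.6, 116.8, 0.001, 9.2, -0.6, 143.8, 0.001]
end [566.98, -294.02, 56.05, -0.45]
[-16.1, 5.4, -0.0, -0.103, -31.5, 12.5, -0.0, -0.206, -46.2, 21.0, -0.0, -0.309, -59.8, 31.1, -0.0, -0.411, -72.4, 42.5, -0.0, -0.514]
[-16.1, 5.4, -0.0, -0.103, -31.5, 12.4, -0.0, -0.206, -46.2, 21.0, -0.0, -0.309, -59.8, 31.1, -0.0, -0.412, -72.4, 42.5, -0.0, -0.515]
[-16.1, 5.4, -0.0, -0.102, -31.5, 12.4, -0.0, -0.205, -46.2, 21.0, -0.0, -0.308, -59.9, 31.0, -0.0, -0.411]
end [380.61, -406.54, 56.0, 0.99]
```

{"name": "move_arm", "arguments": {
  "moves": [5,0,45,0,9,-1,90,0,9,-1,117,0,9,-1,144,0,9,-1,144,0]
}}

```text
time: 3.58
position: [0.5666, -0.2911, 0.055]
orientation: [[0.902, -0.432, -0.003], [-0.432, -0.902, 0.003], [-0.003, -0.001, -1.0]]
wrist_force: [-1.2, 0.3, -0.5]
finger_gap: 0.0425
finger_force: 0.0
```

{"name": "move_arm", "arguments": {
  "moves": [0,0,0,0,0,0,0,0,0,0,0,0,0,0,0,0],
  "claw": -1
}}

```text
time: 4.08
position: [0.5674, -0.2964, 0.058]
orientation: [[0.9, -0.436, 0.002], [-0.436, -0.9, -0.005], [0.004, 0.004, -1.0]]
wrist_force: [-1.6, -7.9, -1.8]
finger_gap: 0.0094
finger_force: 58.3
```

{"name": "move_arm", "arguments": {
  "moves": [-16,5.5,0,-0.103,-31.5,12.5,0,-0.206,-46,21,0,-0.309,-60,31,0,-0.411,-72.5,42.5,0,-0.514]
}}

```text
time: 4.7
position: [0.4847, -0.3035, 0.0581]
orientation: [[0.998, 0.067, 0.005], [0.067, -0.998, -0.006], [0.004, 0.006, -1.0]]
wrist_force: [2.5, -10.1, -6.8]
finger_gap: 0.0092
finger_force: 58.7
```

{"name": "move_arm", "arguments": {
  "moves": [-16,5.5,0,-0.103,-31.5,12.5,0,-0.206,-46,21,0,-0.309,-60,31,0,-0.411,-72.5,42.5,0,-0.514]
}}

```text
time: 5.32
position: [0.4154, -0.3497, 0.058]
orientation: [[0.836, 0.549, 0.004], [0.549, -0.836, -0.004], [0.001, 0.006, -1.0]]
wrist_force: [5.4, -4.3, -2.3]
finger_gap: 0.0093
finger_force: 59.3
```

{"name": "move_arm", "arguments": {
  "moves": [-16,5.5,0,-0.103,-31.5,12.5,0,-0.206,-46,21,0,-0.309,-60,31,0,-0.411,-60,31,0,-0.411]
}}

```text
time: 5.95
position: [0.3811, -0.409, 0.058]
orientation: [[0.55, 0.835, 0.003], [0.835, -0.55, -0.004], [-0.002, 0.005, -1.0]]
wrist_force: [1.7, -2.3, 8.2]
finger_gap: 0.0097
finger_force: 60.7
```

```bash
python3 - <<'E'
from plan import *
st=arm.get_state(); print(st['position'],st['wrist_force'],st['finger_gap'],st['q'].round(2))
E
```

```text
[ 0.38105784 -0.40897581  0.05796277] [ 1.68536265 -2.30953133  8.22698619] 0.009721413906131933 [ 0.59  0.67  0.19  2.12 -0.33  0.37  0.46]
```

The door is swung to about 1.62 rad. I release, rise, and check the tray.

{"name": "move_arm", "arguments": {
  "moves": [0,0,0,0,0,0,0,0,0,0,0,0],
  "claw": 0
}}

```text
time: 6.32
position: [0.3808, -0.4054, 0.0563]
orientation: [[0.548, 0.836, -0.0], [0.836, -0.548, 0.0], [0.0, -0.001, -1.0]]
wrist_force: [0.1, -0.9, 0.1]
finger_gap: 0.0428
finger_force: 0.0
```

{"name": "move_arm", "arguments": {
  "moves": [0,0,-50,0,0,0,-100,0,30,0,-150,0,60,0,-190,0,60,0,-190,0]
}}

```text
time: 6.95
position: [0.4161, -0.3544, 0.2488]
orientation: [[0.545, 0.838, 0.005], [0.838, -0.545, -0.002], [0.001, 0.005, -1.0]]
wrist_force: [0.3, -0.6, -0.2]
finger_gap: 0.0424
finger_force: 0.0
```

```bash
python3 - <<'E'
from h import *
c=wcam(); st=arm.get_state(); save('w2',c['image'],1.4)
np.savez('w2.npz',**{k:c[k] for k in('K','Rw','ow')})
R=st['orientation'];print(st['position'],np.arctan2(R[1,0],R[0,0]),R[2].round(4))
print(wproj(c,(.538,-.4565,.1))*1.4)
E
```

```text
[ 0.41463239 -0.35501011  0.24721843] 0.992529083193838 [ 5.0e-04  2.2e-03 -1.0e+00]
[551.25181816 273.07496619]
```

View pics/w2.png

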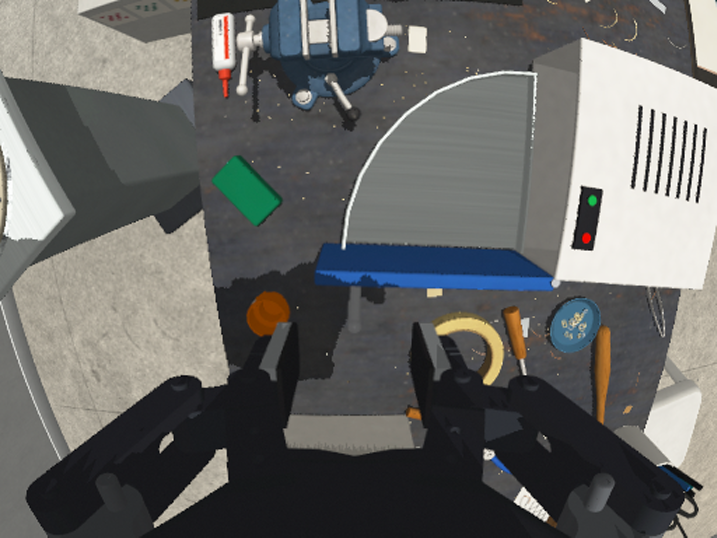

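The tray is clear outside the cabinet: its lip arc runs from (345,247) to (535,73), the door top strip from (318,275) to (553,285), with the hinge at (556,284).

```bash
python3 - <<'E'
from plan import *
z=np.load('w2.npz'); c={k:z[k] for k in z}
f=lambda u,v,zz: wray(c,u/1.4,v/1.4,zz).round(4)
a,b=f(318,270,.1),f(550,279,.1); print('inner',a,b,np.arctan2(*(a-b)[[1,0]]), np.linalg.norm(a-b))
a,b=f(317,281,.1),f(553,290,.1); print('outer',a,b,np.arctan2(*(a-b)[[1,0]]))
print('hinge',f(556,283,.102)); 
for p in ((346,247),(535,73),(412,110)): 
    q=f(*p,.032); print(q, np.linalg.norm(q[:2]-[.538,-.4565]), np.arctan2(*(q[:2]-[.538,-.4565])[::-1]))
H=np.array([.538,-.4565]); d=2.56; u=np.array([np.cos(d),np.sin(d)]); x=np.array([np.sin(d),-np.cos(d)])
for n,(px,py) in dict(A=(33,138),B=(101,101),C=(138,33),D=(52,52)).items(): print(n,(H+px/1000*x+py/1000*u).round(4))
print('to stack'); plan([(684,-64,280,.99)])
E
```

```text
inner [ 0.3863 -0.3543  0.1   ] [ 0.535  -0.4604  0.1   ] 2.521852267728446 0.18267156319471298
outer [ 0.3808 -0.3609  0.1   ] [ 0.5334 -0.4706  0.1   ] 2.5183123115445936
hinge [ 0.5377 -0.4655  0.102 ]
[ 0.4031 -0.3641  0.032 ] 0.16351076417165938 2.541037698313415
[ 0.6355 -0.3198  0.032 ] 0.16790812964237317 0.9512391696961985
[ 0.5163 -0.2937  0.032 ] 0.1642398550900481 1.7033076241193548
A [ 0.4408 -0.3531]
B [ 0.5091 -0.3166]
C [ 0.5862 -0.3231]
D [ 0.5231 -0.3845]
to stack
[55.8, 9.5, -4.7, 0.0, 111.7, 19.0, -9.4, 0.001, 167.5, 28.5, -14.0, 0.001, 223.4, 38.0, -18.7, 0.001, 279.2, 47.5, -23.4, 0.002]
[55.9, 9.4, -4.7, 0.0, 111.8, 18.8, -9.4, 0.001]
end [684.03, -63.97, 280.02, 0.99]
```

{"name": "move_arm", "arguments": {
  "moves": [56,9.5,-5,0,112,19,-9,0,167,28,-14,0,223,38,-19,0,279,47,-23,0],
  "claw": 1
}}

```text
time: 7.62
position: [0.6062, -0.1481, 0.2677]
orientation: [[0.55, 0.835, -0.003], [0.835, -0.55, -0.0], [-0.002, -0.002, -1.0]]
wrist_force: [-0.3, -0.3, -0.1]
finger_gap: 0.0854
finger_force: 0.0
```

{"name": "move_arm", "arguments": {
  "moves": [56,9.5,-5,0,112,19,-9,0,112,19,-9,0,112,19,-9,0,112,19,-9,0]
}}

```text
time: 8.25
position: [0.6822, -0.0675, 0.2776]
orientation: [[0.551, 0.834, -0.001], [0.834, -0.551, -0.001], [-0.001, -0.001, -1.0]]
wrist_force: [-1.0, -0.6, 0.5]
finger_gap: 0.0855
finger_force: 0.0
```

```bash
cat >> h.py <<'E'
RNG={'red':[(0,110,60),(10,255,255)],'red2':[(170,110,60),(180,255,255)],'green':[(50,80,40),(80,255,255)],'yellow':[(20,110,80),(34,255,255)],'blue':[(105,120,50),(125,255,255)]}
def rim(c,col,zr,box=None):
    "centre of rim circle at height zr from colour mask in the wrist view: ellipse of its hull's rays"
    h=cv2.cvtColor(c['image'],cv2.COLOR_RGB2HSV); m=cv2.inRange(h,*map(np.array,RNG[col]))
    if col=='red': m|=cv2.inRange(h,*map(np.array,RNG['red2']))
    if box: k=np.zeros_like(m); x0,y0,x1,y1=box; k[y0:y1,x0:x1]=m[y0:y1,x0:x1]; m=k
    k=max(cv2.findContours(m,0,1)[0],key=cv2.contourArea); p=cv2.convexHull(k).reshape(-1,2)
    P=np.array([wray(c,u,v,zr)[:2] for u,v in p])*1000
    return cv2.fitEllipse(P.astype(np.float32)), P
E
python3 - <<'E'
from plan import *
c=wcam(); st=arm.get_state(); save('w3',c['image'],1.4)
R=st['orientation'];print(st['position'],np.arctan2(R[1,0],R[0,0]),R[2].round(4))
print(rim(c,'red',.174)[0]); print('pred',wproj(c,(.685,-.064,.174))*1.4)
E
```

```text
[ 0.68243393 -0.06730319  0.27801319] 0.9871697420112553 [-8.e-04 -4.e-04 -1.e+00]
((689.1075439453125, -64.71936798095703), (58.052734375, 61.49893569946289), 150.62176513671875)
pred [353.80067497 258.46782849]
```

View pics/w3.png

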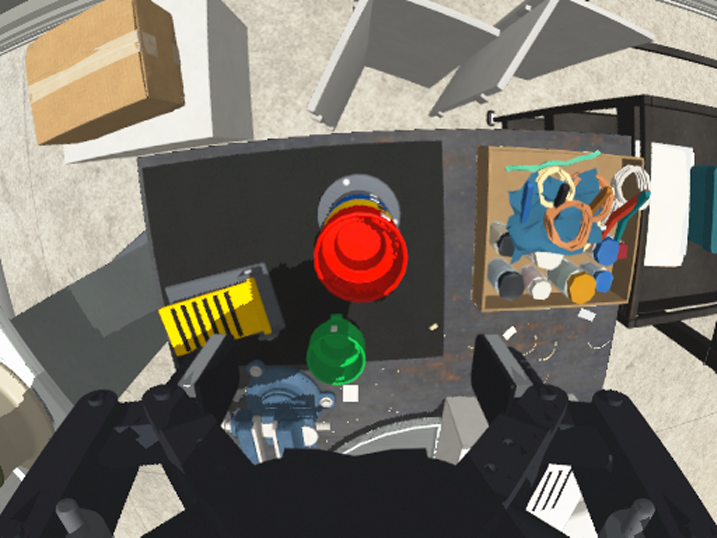

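The red rim circle is at about (361,254), px radius 47, with the stand plate's centre line at x≈360. The loose green pot is at (336,350).

```bash
python3 - <<'E'
from plan import *
c=wcam(); f=lambda u,v,z: wray(c,u/1.4,v/1.4,z).round(4)
b,l,r=f(361,300,.174),f(314,255,.174),f(408,255,.174); y=np.deg2rad(56.56); X=np.array([np.cos(y),np.sin(y),0])
print('red from bottom',b+.029*X,'lr mid',(l+r)/2,np.linalg.norm(l-r),'ctr',f(361,254,.174))
_,P=rim(c,'red',.174); q=P[(P-P.mean(0))@X[:2]<3]; A=np.c_[2*q,np.ones(len(q))]; s=np.linalg.lstsq(A,(q**2).sum(1),rcond=None)[0]; print('near half circle',s[:2],np.sqrt(s[2]+s[0]**2+s[1]**2))
print('plate',f(360,175,.010)-.042*X, (f(319,205,.01)+f(401,205,.01))/2)
e,P=rim(c,'green',.064); print(e)
E
```

```text
red from bottom [ 0.68998084 -0.06490056  0.174     ] lr mid [ 0.6902 -0.0644  0.174 ] 0.05774495648972299 ctr [ 0.6905 -0.0639  0.174 ]
near half circle [688.62721527 -65.71015021] 29.29165383087416
plate [ 0.68915534 -0.06844746  0.01      ] [ 0.696  -0.0582  0.01  ]
((602.2695922851562, -157.1667938232422), (58.895076751708984, 77.85889434814453), 143.8232421875)
```

{"name": "move_arm", "arguments": {
  "moves": [5.7,4.5,10,0,5.7,4.5,60,0,5.7,4.5,100,0,5.7,4.5,135,0,5.7,4.5,135,0]
}}

```text
time: 8.98
position: [0.6887, -0.0627, 0.1402]
orientation: [[0.549, 0.836, -0.005], [0.836, -0.549, 0.0], [-0.003, -0.005, -1.0]]
wrist_force: [-0.0, -0.7, 0.5]
finger_gap: 0.0855
finger_force: 0.0
```

{"name": "move_arm", "arguments": {
  "moves": [0,0,0,0,0,0,0,0,0,0,0,0,0,0,0,0],
  "claw": -1
}}

```text
time: 9.48
position: [0.6911, -0.0631, 0.1455]
orientation: [[0.549, 0.836, 0.003], [0.836, -0.549, 0.0], [0.002, 0.002, -1.0]]
wrist_force: [-2.3, 0.3, 7.6]
finger_gap: 0.0578
finger_force: 64.1
```

{"name": "move_arm", "arguments": {
  "moves": [0,0,-1.5,0,0,0,-1.5,-0.17,0,0,-1.5,-0.34,0,0,-1.5,-0.51,0,0,-1.5,-0.68]
}}

```text
time: 10.1
position: [0.6908, -0.0634, 0.1457]
orientation: [[-0.104, 0.995, 0.002], [0.995, 0.104, -0.001], [-0.001, 0.002, -1.0]]
wrist_force: [0.2, -1.4, 0.2]
finger_gap: 0.0575
finger_force: 64.0
```

{"name": "move_arm", "arguments": {
  "moves": [0,0,0,-0.17,0,0,0,-0.34,0,0,0,-0.51,0,0,0,-0.68,0,0,0,-0.89]
}}

```text
time: 10.72
position: [0.6908, -0.0632, 0.1457]
orientation: [[-0.826, 0.564, 0.002], [0.564, 0.826, -0.0], [-0.002, 0.001, -1.0]]
wrist_force: [-0.1, -0.0, 0.1]
finger_gap: 0.0576
finger_force: 64.0
```

{"name": "move_arm", "arguments": {
  "moves": [0,0,-2,0,0,0,-6,0,0,0,-12,0,0,0,-25,0,0,0,-45,0]
}}

```text
time: 11.35
position: [0.6901, -0.0628, 0.1908]
orientation: [[-0.823, 0.568, -0.0], [0.568, 0.823, -0.0], [0.0, -0.0, -1.0]]
wrist_force: [1.3, 0.4, -0.1]
finger_gap: 0.0577
finger_force: 64.0
```

```bash
python3 - <<'E'
from plan import *
s=cam('scene'); t=cam('top')
a=s['image'][130:250,90:250]; b=t['image'][60:180,140:300]
im=np.hstack([a,b]); save('chk1',im,2.4); st=arm.get_state(); print(st['position'],st['wrist_force'],st['finger_gap'])
E
```

```text
[ 0.69183695 -0.06295371  0.19320376] [-0.45156387 -0.18446031 -0.01232398] 0.057880713525835285
```

View pics/chk1.png

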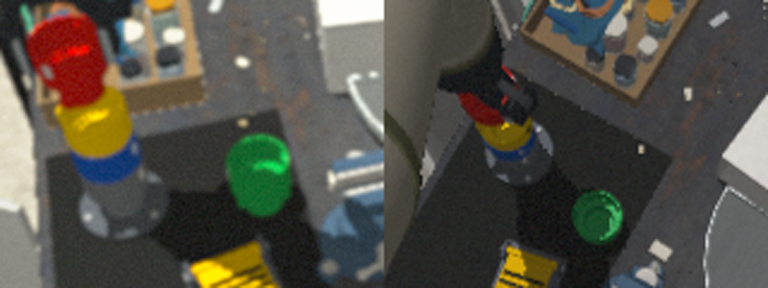

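The red pot is lifted free and yellow stays seated in blue. While the arm is clear of the tray, I measure the tray from the top camera.

```bash
python3 - <<'E'
from h import *
c=cam('top'); cv2.imwrite('pics/tray1.png',cv2.resize(c['image'][125:210,258:348,::-1],None,fx=7,fy=7,interpolation=cv2.INTER_CUBIC))
E
```

```text
(no output)
```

View pics/tray1.png

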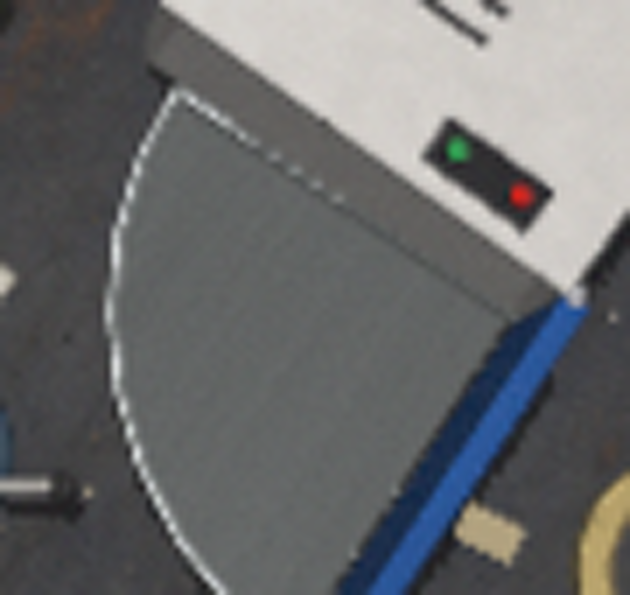

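The picture shows the tray lip corner at (178,90), arc points at (112,300) and (165,515), the hinge pin at (577,296), and the door's inner top edge from (553,302) to (372,575).

```bash
python3 - <<'E'
from plan import *
c=cam('top'); T=lambda u,v:((u+.5)/7-.5+258,(v+.5)/7-.5+125); f=lambda u,v,z: ray(c,*T(u,v),z)
a,b=f(372,575,.1),f(553,302,.1); print('door dir',np.arctan2(*(a-b)[[1,0]])); a,b=f(410,590,.1),f(585,322,.1); print(np.arctan2(*(a-b)[[1,0]]))
print('hinge',f(577,296,.102).round(4)); H=np.array([.538,-.457])
for p in ((178,90),(112,300),(165,515),(215,590)):
    q=f(*p,.032)[:2]; print(q.round(4),np.linalg.norm(q-H),np.arctan2(*(q-H)[::-1]))
d=2.53; u=np.array([np.cos(d),np.sin(d)]); x=np.array([np.sin(d),-np.cos(d)])
for n,(px,py) in dict(A=(33,138),B=(101,101),C=(138,33),D=(52,52)).items(): print(n,((H+px/1000*x+py/1000*u)*1000).round(1))
Cp=H*1000+138*x+33*u
plan([(*Cp,200,d),(*Cp,80,d,50),(*Cp,57,d,15)])
E
```

```text
door dir 2.528252118989743
2.533755807783588
hinge [ 0.538  -0.4621  0.102 ]
[ 0.6361 -0.3167] 0.17120712247495543 0.9609020307155733
[ 0.5488 -0.2875] 0.169812143992779 1.5073847613814209
[ 0.4601 -0.3073] 0.1687108777399739 2.0506707460728317
[ 0.4293 -0.327 ] 0.1694532992341496 2.2672951253229154
A [ 444.  -350.7]
B [ 513.3 -316.3]
C [ 590.2 -325.1]
D [ 525.3 -384.6]
[-13.3, -54.5, -1.8, 0.001, -26.5, -109.1, -3.7, 0.003, -39.8, -163.6, -5.5, 0.004, -53.0, -218.1, -7.4, 0.006, -66.3, -272.7, -9.2, 0.007]
[-0.0, 0.0, 40.0, 0.0, -0.0, 0.0, 80.0, 0.0, -0.0, 0.0, 120.0, 0.0, -0.0, 0.0, 131.5, 0.0, -0.0, 0.0, 143.0, 0.0]
end [590.21, -325.08, 56.99, 2.53]
```

{"name": "move_arm", "arguments": {
  "moves": [-13,-54.5,-2,0,-26.5,-109,-4,0,-40,-164,-6,0,-53,-218,-7,0,-66,-273,-7,0]
}}

```text
time: 12.18
position: [0.5885, -0.3266, 0.1964]
orientation: [[-0.823, 0.568, -0.0], [0.568, 0.823, 0.0], [0.001, 0.0, -1.0]]
wrist_force: [1.3, -0.2, -0.1]
finger_gap: 0.0575
finger_force: 64.1
```

{"name": "move_arm", "arguments": {
  "moves": [0,0,50,0,0,0,90,0,0,0,120,0,0,0,130,0,0,0,138,0]
}}

```text
time: 12.8
position: [0.5897, -0.3252, 0.0587]
orientation: [[-0.823, 0.568, 0.0], [0.568, 0.823, -0.0], [-0.0, 0.0, -1.0]]
wrist_force: [0.2, -1.1, -1.2]
finger_gap: 0.0577
finger_force: 64.1
```

{"name": "move_arm", "arguments": {
  "moves": [0,0,1,0,0,0,2,0]
}}

```text
time: 13.05
position: [0.59, -0.3254, 0.0578]
orientation: [[-0.823, 0.568, 0.001], [0.568, 0.823, -0.001], [-0.002, 0.0, -1.0]]
wrist_force: [0.8, 0.6, -0.3]
finger_gap: 0.0574
finger_force: 64.1
```

{"name": "move_arm", "arguments": {
  "moves": [0,0,1.5,0,0,0,1.5,0]
}}

```text
time: 13.3
position: [0.5896, -0.3252, 0.0556]
orientation: [[-0.823, 0.568, 0.0], [0.568, 0.823, -0.0], [-0.001, 0.0, -1.0]]
wrist_force: [-0.3, 0.9, -1.0]
finger_gap: 0.0578
finger_force: 64.1
```

{"name": "move_arm", "arguments": {
  "moves": [0,0,1.5,0,0,0,1.5,0]
}}

```text
time: 13.55
position: [0.5908, -0.3258, 0.0555]
orientation: [[-0.823, 0.568, 0.003], [0.568, 0.823, -0.001], [-0.003, 0.001, -1.0]]
wrist_force: [0.2, 0.1, 9.4]
finger_gap: 0.0577
finger_force: 65.0
```

{"name": "move_arm", "arguments": {
  "moves": [0,0,1,0,0,0,1,0]
}}

```text
time: 13.8
position: [0.5915, -0.3261, 0.0554]
orientation: [[-0.823, 0.569, 0.005], [0.569, 0.823, -0.002], [-0.005, 0.001, -1.0]]
wrist_force: [-1.0, -0.2, 16.6]
finger_gap: 0.0575
finger_force: 65.6
```

{"name": "move_arm", "arguments": {
  "moves": [0,0,-2.5,0,0,0,-2.5,0,0,0,-2.5,0],
  "claw": 0.6
}}

```text
time: 14.18
position: [0.5893, -0.3251, 0.055]
orientation: [[-0.823, 0.568, -0.0], [0.568, 0.823, 0.0], [0.0, -0.0, -1.0]]
wrist_force: [0.3, -0.1, -0.3]
finger_gap: 0.0684
finger_force: 0.0
```

{"name": "move_arm", "arguments": {
  "moves": [0,0,-30,0,0,0,-70,0,0,0,-120,0,0,0,-170,0]
}}

```text
time: 14.68
position: [0.5891, -0.325, 0.2264]
orientation: [[-0.823, 0.568, -0.001], [0.568, 0.823, 0.0], [0.001, -0.0, -1.0]]
wrist_force: [1.0, -0.0, -1.1]
finger_gap: 0.0684
finger_force: 0.0
```

```bash
python3 - <<'E'
from plan import *
t=cam('top'); s=cam('scene'); 
print('red mask area top', (cv2.inRange(cv2.cvtColor(t['image'],cv2.COLOR_RGB2HSV),(0,110,60),(10,255,255))[100:200,250:350]>0).sum())
# next: back to stack, yaw back to 0.96, z for yellow = 112
plan([(691,-63.5,210,.96)])
st=arm.get_state(); print(st['position'],st['q'].round(2))
E
```

```text
red mask area top 0
[7.5, 30.3, 2.3, 0.175, 15.1, 60.6, 4.7, 0.35, 22.6, 90.8, 7.0, 0.526, 30.1, 121.1, 9.3, 0.701, 37.7, 151.4, 11.7, 0.876]
[28.1, 13.6, 2.3, 0.175, 56.2, 27.2, 4.6, 0.351, 84.3, 40.8, 7.0, 0.526, 112.3, 54.4, 9.3, 0.701]
end [690.98, -63.54, 210.01, 0.96]
[ 0.59185297 -0.32626779  0.23101153] [ 0.53  0.54 -0.18  1.72  0.12  0.88  1.27]
```

```bash
python3 - <<'E'
from plan import *
plan([(691,-63.5,240,2.53)])
E
```

```text
[13.6, 54.5, -1.8, 0.001, 27.1, 109.0, -3.6, 0.003, 40.7, 163.5, -5.4, 0.004, 54.2, 218.0, -7.2, 0.006, 67.8, 272.5, -9.0, 0.007]
end [690.98, -63.54, 240.01, 2.53]
```

{"name": "move_arm", "arguments": {
  "moves": [13.5,54.5,-2,0,27,109,-4,0,41,163.5,-5,0,54,218,-7,0,68,272.5,-9,0],
  "claw": 1
}}

```text
time: 15.4
position: [0.6885, -0.0606, 0.2334]
orientation: [[-0.823, 0.568, -0.001], [0.568, 0.823, -0.0], [0.001, -0.001, -1.0]]
wrist_force: [0.7, -0.1, -0.7]
finger_gap: 0.0853
finger_force: 0.0
```

{"name": "move_arm", "arguments": {
  "moves": [0,0,0,0,0,0,0,0]
}}

```text
time: 15.65
position: [0.6879, -0.0626, 0.2333]
orientation: [[-0.823, 0.568, -0.002], [0.568, 0.823, -0.001], [0.001, -0.001, -1.0]]
wrist_force: [-0.2, -1.1, -0.4]
finger_gap: 0.0851
finger_force: 0.0
```

```bash
python3 - <<'E'
from plan import *
c=wcam(); st=arm.get_state(); save('w4',c['image'],1.4)
R=st['orientation'];y=np.arctan2(R[1,0],R[0,0]);print(st['position'],y,R[2].round(4))
for col,z in(('yellow',.140),('red',.084),('green',.064)):
    try: e,P=rim(c,col,z); print(col,e, wproj(c,(e[0][0]/1e3,e[0][1]/1e3,z))*1.4)
    except Exception as ex: print(col,ex)
E
```

```text
[ 0.6877385  -0.06362651  0.23352978] 2.536164772878705 [ 6.0e-04 -1.5e-03 -1.0e+00]
yellow ((542.6119995117188, -56.867576599121094), (81.2601318359375, 98.93756866455078), 144.70835876464844) [220.29933274  65.1285473 ]
red ((596.493408203125, -310.65240478515625), (58.55460739135742, 101.25420379638672), 175.46978759765625) [ 74.59461831 320.71846877]
green ((598.3746948242188, -157.83193969726562), (57.73983383178711, 72.66524505615234), 165.4638214111328) [193.33742985 218.94799406]
```

View pics/w4.png

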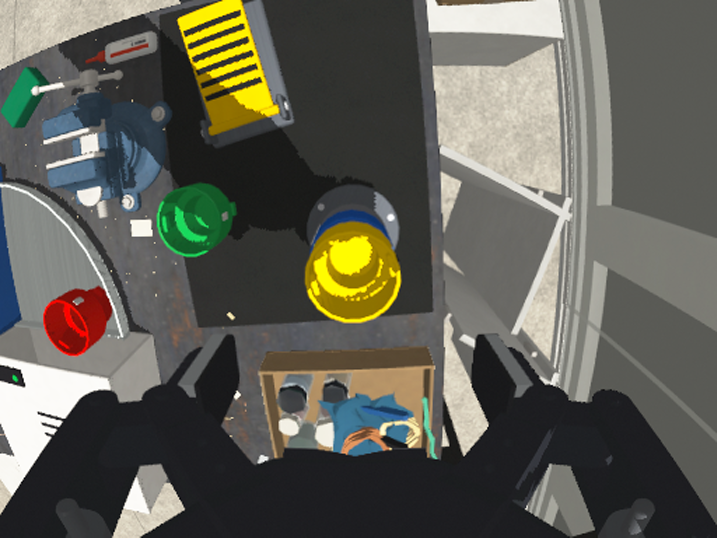

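Red stands upright on the tray at (75,322), and yellow is seated in blue with its rim centre at about (353,277). The green pot is at (195,218).

```bash
python3 - <<'E'
from plan import *
c=wcam(); st=arm.get_state(); y=2.536; X=np.array([np.cos(y),np.sin(y)])
f=lambda u,v,z: wray(c,u/1.4,v/1.4,z)[:2]*1000
_,P=rim(c,'yellow',.140,(200,150,300,240)); q=P[(P-P.mean(0))@X<3]; A=np.c_[2*q,np.ones(len(q))]; s=np.linalg.lstsq(A,(q**2).sum(1),rcond=None)[0]; print('circle',s[:2],np.sqrt(s[2]+s[0]**2+s[1]**2))
print('bottom',f(353,322,.14)+29*X,'lr',(f(305,275,.14)+f(401,275,.14))/2,np.linalg.norm(f(305,275,.14)-f(401,275,.14)))
print('pedal pts',[f(*p,.03).round(0).tolist() for p in((178,15),(245,0),(283,108),(217,130))])
print(arm.get_state()['position'], tl((.690,-.0635,.111)))
E
```

```text
circle [690.98101911 -67.09168686] 28.99745756851663
bottom [690.68027641 -67.46014883] lr [689.51490713 -66.65056583] 57.243930490993186
pedal pts [[435.0, -78.0], [466.0, -24.0], [567.0, -52.0], [547.0, -109.0]]
[ 0.68775958 -0.064064    0.23373874] [ -1.6   1.9 122.7]
```

{"name": "move_arm", "arguments": {
  "moves": [-3,0,40,0,-3,0,80,0,-3,0,110,0,-3,0,122,0,-3,0,122,0]
}}

```text
time: 16.38
position: [0.6905, -0.0649, 0.112]
orientation: [[-0.822, 0.569, -0.001], [0.569, 0.822, -0.0], [0.001, -0.001, -1.0]]
wrist_force: [-0.6, 0.8, -0.2]
finger_gap: 0.0854
finger_force: 0.0
```

{"name": "move_arm", "arguments": {
  "moves": [0,0,0,0,0,0,0,0,0,0,0,0,0,0,0,0],
  "claw": -1
}}

```text
time: 16.88
position: [0.6915, -0.0644, 0.1141]
orientation: [[-0.823, 0.568, 0.002], [0.568, 0.823, -0.001], [-0.002, 0.001, -1.0]]
wrist_force: [-0.9, -0.4, 6.0]
finger_gap: 0.0566
finger_force: 63.1
```

{"name": "move_arm", "arguments": {
  "moves": [0,0,-1.5,0.17,0,0,-1.5,0.34,0,0,-1.5,0.51,0,0,-1.5,0.68,0,0,-1.5,0.85]
}}

```text
time: 17.5
position: [0.6903, -0.0635, 0.1145]
orientation: [[-0.111, 0.994, -0.0], [0.994, 0.111, 0.001], [0.001, -0.0, -1.0]]
wrist_force: [-0.4, -0.2, -0.7]
finger_gap: 0.0566
finger_force: 63.8
```

{"name": "move_arm", "arguments": {
  "moves": [0,0,0,0.17,0,0,0,0.34,0,0,0,0.51,0,0,0,0.72,0,0,0,0.72]
}}

```text
time: 18.12
position: [0.691, -0.0635, 0.1144]
orientation: [[0.567, 0.824, 0.001], [0.824, -0.567, -0.0], [0.0, 0.001, -1.0]]
wrist_force: [0.1, 0.0, -0.6]
finger_gap: 0.0567
finger_force: 63.8
```

{"name": "move_arm", "arguments": {
  "moves": [0,0,-2,0,0,0,-6,0,0,0,-8,0]
}}

```text
time: 18.5
position: [0.6909, -0.0642, 0.1223]
orientation: [[0.567, 0.824, 0.001], [0.824, -0.567, 0.0], [0.0, 0.0, -1.0]]
wrist_force: [0.1, -0.4, -0.6]
finger_gap: 0.0571
finger_force: 63.8
```

Yellow lifted without resistance. Next I carry it to slot A.

```bash
python3 - <<'E'
from plan import *
H=np.array([538,-457.5]); d=2.53; u=np.array([np.cos(d),np.sin(d)]); x=np.array([np.sin(d),-np.cos(d)])
A=H+33*x+138*u; print(A)
plan([(691,-64,200,.96,50),(*A,200,.96,60),(*A,100,.96,50),(*A,61,.96,20)])
E
```

```text
[ 443.9623062  -351.24600175]
[0.1, -0.0, -38.9, 0.004, 0.2, -0.1, -77.7, 0.008, -53.6, -5.9, -77.7, 0.008, -107.4, -11.7, -77.7, 0.008, -161.2, -17.5, -77.7, 0.008]
[-53.9, -5.4, -0.0, 0.0, -107.7, -10.8, -0.0, 0.0, -161.6, -16.2, -0.0, 0.0, -215.4, -21.6, -0.0, 0.0, -215.4, -21.6, 50.0, 0.0]
[-0.0, 0.0, 50.0, 0.0, -0.0, 0.0, 69.5, 0.0, -0.0, 0.0, 89.0, 0.0]
end [443.96, -351.22, 61.0, 0.96]
```

{"name": "move_arm", "arguments": {
  "moves": [0,0,-39,0.004,0,0,-78,0.008,-54,-6,-78,0.008,-107,-12,-78,0.008,-161,-17.5,-78,0.008]
}}

```text
time: 19.12
position: [0.584, -0.1878, 0.2002]
orientation: [[0.573, 0.819, 0.001], [0.819, -0.573, -0.0], [0.0, 0.001, -1.0]]
wrist_force: [-0.3, -0.7, -0.3]
finger_gap: 0.0567
finger_force: 64.1
```

{"name": "move_arm", "arguments": {
  "moves": [-54,-5.5,0,0,-108,-11,0,0,-161.5,-16,0,0,-215.5,-21.5,0,0,-215.5,-21.5,40,0]
}}

```text
time: 19.75
position: [0.4417, -0.3562, 0.1624]
orientation: [[0.579, 0.815, 0.005], [0.815, -0.579, -0.005], [-0.002, 0.007, -1.0]]
wrist_force: [1.3, 1.0, -1.4]
finger_gap: 0.0568
finger_force: 64.1
```

{"name": "move_arm", "arguments": {
  "moves": [0,0,40,0,0,0,70,0,0,0,90,0,0,0,98,0,0,0,98,0]
}}

```text
time: 20.38
position: [0.4434, -0.3507, 0.0629]
orientation: [[0.574, 0.819, 0.0], [0.819, -0.574, 0.001], [0.001, -0.0, -1.0]]
wrist_force: [-1.2, 2.4, 11.8]
finger_gap: 0.0569
finger_force: 65.4
```

{"name": "move_arm", "arguments": {
  "moves": [0,0,1.5,0,0,0,3,0,0,0,3,0]
}}

```text
time: 20.75
position: [0.4447, -0.3516, 0.0594]
orientation: [[0.574, 0.819, 0.002], [0.819, -0.574, -0.002], [-0.0, 0.003, -1.0]]
wrist_force: [2.8, -2.0, 0.9]
finger_gap: 0.0568
finger_force: 64.6
```

{"name": "move_arm", "arguments": {
  "moves": [0,0,0,0,0,0,0,0]
}}

```text
time: 21.0
position: [0.4446, -0.3515, 0.0592]
orientation: [[0.574, 0.819, 0.002], [0.819, -0.574, -0.002], [-0.0, 0.002, -1.0]]
wrist_force: [3.7, -2.8, 1.4]
finger_gap: 0.0566
finger_force: 64.9
```

{"name": "move_arm", "arguments": {
  "moves": [0,0,1.5,0,0,0,1.5,0]
}}

```text
time: 21.25
position: [0.4446, -0.3515, 0.058]
orientation: [[0.574, 0.819, 0.002], [0.819, -0.574, -0.001], [-0.0, 0.002, -1.0]]
wrist_force: [3.4, -1.8, 8.7]
finger_gap: 0.0563
finger_force: 65.7
```

{"name": "move_arm", "arguments": {
  "moves": [0,0,1.5,0,0,0,1.5,0]
}}

```text
time: 21.5
position: [0.4446, -0.3515, 0.0578]
orientation: [[0.574, 0.819, 0.003], [0.819, -0.574, -0.001], [0.0, 0.003, -1.0]]
wrist_force: [-0.5, -0.5, 26.6]
finger_gap: 0.0567
finger_force: 67.9
```

{"name": "move_arm", "arguments": {
  "moves": [0,0,-3,0,0,0,-3,0,0,0,-3,0],
  "claw": 0.6
}}

```text
time: 21.88
position: [0.4431, -0.3501, 0.0583]
orientation: [[0.574, 0.819, -0.001], [0.819, -0.574, 0.001], [0.0, -0.002, -1.0]]
wrist_force: [0.8, -0.6, 0.6]
finger_gap: 0.0682
finger_force: 0.0
```

{"name": "move_arm", "arguments": {
  "moves": [0,0,-30,0,0,0,-70,0,0,0,-120,0,30,0,-170,0,30,0,-170,0]
}}

```text
time: 22.5
position: [0.4634, -0.3251, 0.2318]
orientation: [[0.572, 0.821, 0.005], [0.821, -0.572, -0.001], [0.002, 0.005, -1.0]]
wrist_force: [0.6, 0.4, -0.7]
finger_gap: 0.0682
finger_force: 0.0
```

```bash
python3 - <<'E'
from plan import *
c=wcam(); st=arm.get_state(); print(st['position'])
for col in('yellow','red'):
    h=cv2.cvtColor(c['image'],cv2.COLOR_RGB2HSV); m=cv2.inRange(h,*map(np.array,RNG[col])); print([(round(cv2.contourArea(k)),*cv2.boundingRect(k)) for k in cv2.findContours(m,0,1)[0] if cv2.contourArea(k)>200])
np.save('w5.npy',c['image'])
plan([(690.5,-65,230,1.745)])
E
```

```text
[ 0.46184069 -0.32540102  0.22981597]
[(784, 282, 259, 45, 59), (2494, 225, 175, 55, 59)]
[(2586, 325, 81, 61, 57)]
[57.4, 6.4, -0.0, -0.131, 114.8, 12.8, -0.1, -0.261, 172.2, 19.2, -0.1, -0.392, 229.6, 25.7, -0.1, -0.522, 287.0, 32.1, -0.2, -0.653]
[41.7, 39.9, 0.0, -0.131]
end [690.46, -65.02, 230.02, 1.75]
```

Yellow and red both stand on the tray. Blue is next.

{"name": "move_arm", "arguments": {
  "moves": [57.5,6.5,0,-0.13,115,13,0,-0.26,172,19,0,-0.39,229.5,25.5,0,-0.52,287,32,0,-0.65],
  "claw": 1
}}

```text
time: 23.18
position: [0.6518, -0.1088, 0.2266]
orientation: [[-0.042, 0.999, -0.003], [0.999, 0.042, 0.0], [0.0, -0.003, -1.0]]
wrist_force: [0.7, -1.2, 0.7]
finger_gap: 0.0853
finger_force: 0.0
```

{"name": "move_arm", "arguments": {
  "moves": [41.5,40,0,-0.13,41.5,40,0,-0.13,41.5,40,0,-0.13]
}}

```text
time: 23.55
position: [0.6889, -0.0678, 0.2267]
orientation: [[-0.166, 0.986, -0.004], [0.986, 0.166, -0.001], [-0.0, -0.004, -1.0]]
wrist_force: [-0.5, -0.4, -0.4]
finger_gap: 0.0857
finger_force: 0.0
```

```bash
python3 - <<'E'
from plan import *
c=wcam(); st=arm.get_state(); np.save('w6.npy',c['image'])
R=st['orientation'];y=np.arctan2(R[1,0],R[0,0]);print(st['position'],y,R[2].round(4)); X=np.array([np.cos(y),np.sin(y)])
u,v=wproj(c,(.6905,-.065,.106)).astype(int); print(u,v)
_,P=rim(c,'blue',.106,(u-50,v-50,u+50,v+50)); q=P[(P-P.mean(0))@X<3]; A=np.c_[2*q,np.ones(len(q))]; s=np.linalg.lstsq(A,(q**2).sum(1),rcond=None)[0]; print('circle',s[:2],np.sqrt(s[2]+s[0]**2+s[1]**2))
print(rim(c,'green',.064)[0],tl((.6905,-.065,.080)))
E
```

```text
[ 0.6888265  -0.06848631  0.22729919] 1.7365643815067644 [-4.e-04 -3.e-03 -1.e+00]
255 181
circle [688.79078673 -65.04214862] 28.965429414209115
((600.5823364257812, -156.83041381835938), (56.63362503051758, 83.9626235961914), 155.76580810546875) [  3.2   2.7 147.3]
```

{"name": "move_arm", "arguments": {
  "moves": [3.3,1.5,45,0,3.3,1.5,90,0,3.3,1.5,125,0,3.3,1.5,147,0,3.3,1.5,147,0]
}}

```text
time: 24.22
position: [0.6891, -0.0649, 0.08]
orientation: [[-0.165, 0.986, -0.004], [0.986, 0.165, -0.001], [-0.0, -0.004, -1.0]]
wrist_force: [-0.4, 0.7, 0.2]
finger_gap: 0.0856
finger_force: 0.0
```

{"name": "move_arm", "arguments": {
  "moves": [0,0,0,0,0,0,0,0,0,0,0,0,0,0,0,0],
  "claw": -1
}}

```text
time: 24.72
position: [0.6895, -0.0643, 0.0836]
orientation: [[-0.166, 0.986, -0.002], [0.986, 0.166, -0.001], [-0.0, -0.002, -1.0]]
wrist_force: [-7.7, -1.3, 9.4]
finger_gap: 0.0569
finger_force: 62.7
```

{"name": "move_arm", "arguments": {
  "moves": [0,0,-1.5,0.17,0,0,-1.5,0.34,0,0,-1.5,0.51,0,0,-1.5,0.68,0,0,-1.5,0.85]
}}

```text
time: 25.35
position: [0.6897, -0.0629, 0.0841]
orientation: [[0.634, 0.773, -0.002], [0.773, -0.634, 0.001], [-0.001, -0.002, -1.0]]
wrist_force: [-5.7, 0.9, 0.0]
finger_gap: 0.0567
finger_force: 64.1
```

{"name": "move_arm", "arguments": {
  "moves": [0,0,0,0.17,0,0,0,0.34,0,0,0,0.51,0,0,0,0.71,0,0,0,0.71]
}}

```text
time: 25.98
position: [0.6902, -0.0636, 0.0842]
orientation: [[0.984, 0.176, -0.001], [0.176, -0.984, -0.0], [-0.001, 0.0, -1.0]]
wrist_force: [-5.0, -2.5, 1.5]
finger_gap: 0.0569
finger_force: 64.5
```

{"name": "move_arm", "arguments": {
  "moves": [0,0,-2,0,0,0,-6,0,0,0,-8,0]
}}

```text
time: 26.35
position: [0.6906, -0.0635, 0.0916]
orientation: [[0.984, 0.179, -0.001], [0.179, -0.984, -0.0], [-0.001, -0.0, -1.0]]
wrist_force: [-4.5, -2.9, -4.0]
finger_gap: 0.0565
finger_force: 64.4
```

```bash
python3 - <<'E'
from plan import *
H=np.array([538,-457.5]); d=2.53; u=np.array([np.cos(d),np.sin(d)]); x=np.array([np.sin(d),-np.cos(d)])
B=H+100*x+100*u; print(B)
plan([(691,-64,180,.174,50),(*B,180,.174,60),(*B,100,.174,50),(*B,62,.174,20)])
E
```

```text
[ 513.54375491 -318.20932524]
[0.1, 0.3, -44.2, 0.003, 0.3, 0.5, -88.4, 0.006, -36.4, 36.9, -88.4, 0.006, -73.1, 73.3, -88.4, 0.006, -109.7, 109.7, -88.4, 0.006]
[-36.5, 36.7, -0.0, -0.0, -72.9, 73.3, -0.0, -0.0, -109.4, 109.9, -0.0, -0.0, -109.4, 109.9, 40.0, -0.0, -109.4, 109.9, 80.0, -0.0]
[0.0, -0.0, 19.0, -0.0, 0.0, -0.0, 38.0, -0.0]
end [513.54, -318.22, 61.99, 0.17]
```

{"name": "move_arm", "arguments": {
  "moves": [0,0,-20,0,0,0,-44,0,0,0,-88,0,-36.5,37,-88,0,-73,73.5,-88,0]
}}

```text
time: 26.98
position: [0.634, -0.1483, 0.1818]
orientation: [[0.983, 0.181, 0.005], [0.181, -0.983, 0.0], [0.005, 0.001, -1.0]]
wrist_force: [0.4, -1.9, -0.9]
finger_gap: 0.0563
finger_force: 65.5
```

{"name": "move_arm", "arguments": {
  "moves": [-36.5,36.5,0,0,-73,73,0,0,-109.5,110,0,0,-146,146.5,0,0,-146,146.5,20,0]
}}

```text
time: 27.6
position: [0.5144, -0.3238, 0.1628]
orientation: [[0.985, 0.173, 0.006], [0.173, -0.985, -0.004], [0.006, 0.005, -1.0]]
wrist_force: [0.5, 0.9, -0.7]
finger_gap: 0.0567
finger_force: 65.5
```

{"name": "move_arm", "arguments": {
  "moves": [0,0,40,0,0,0,70,0,0,0,86,0,0,0,93,0,0,0,93,0]
}}

```text
time: 28.22
position: [0.5157, -0.319, 0.067]
orientation: [[0.984, 0.178, 0.001], [0.178, -0.984, -0.001], [0.001, 0.001, -1.0]]
wrist_force: [-0.2, -0.9, -0.9]
finger_gap: 0.0566
finger_force: 65.4
```

{"name": "move_arm", "arguments": {
  "moves": [0,0,2.5,0,0,0,2.5,0]
}}

```text
time: 28.48
position: [0.5155, -0.319, 0.0645]
orientation: [[0.984, 0.178, 0.001], [0.178, -0.984, -0.001], [0.001, 0.001, -1.0]]
wrist_force: [1.2, -1.7, 0.6]
finger_gap: 0.0564
finger_force: 65.5
```

{"name": "move_arm", "arguments": {
  "moves": [0,0,1.5,0,0,0,1.5,0]
}}

```text
time: 28.72
position: [0.5153, -0.319, 0.0625]
orientation: [[0.984, 0.178, 0.001], [0.178, -0.984, -0.001], [0.001, 0.001, -1.0]]
wrist_force: [1.1, -2.7, 1.1]
finger_gap: 0.0569
finger_force: 65.6
```

{"name": "move_arm", "arguments": {
  "moves": [0,0,1.5,0,0,0,1.5,0]
}}

```text
time: 28.98
position: [0.5154, -0.319, 0.0615]
orientation: [[0.984, 0.178, 0.001], [0.178, -0.984, -0.001], [0.001, 0.001, -1.0]]
wrist_force: [-0.2, -1.1, 8.0]
finger_gap: 0.0567
finger_force: 66.5
```

{"name": "move_arm", "arguments": {
  "moves": [0,0,1,0,0,0,1,0]
}}

```text
time: 29.22
position: [0.5156, -0.319, 0.0614]
orientation: [[0.984, 0.178, 0.002], [0.178, -0.984, -0.0], [0.002, 0.001, -1.0]]
wrist_force: [-1.4, 0.4, 18.4]
finger_gap: 0.0563
finger_force: 67.7
```

Blue touches the floor at the expected height. I release it and go on to green.

{"name": "move_arm", "arguments": {
  "moves": [0,0,-2.5,0,0,0,-2.5,0,0,0,-2.5,0],
  "claw": 0.6
}}

```text
time: 29.6
position: [0.5147, -0.3181, 0.0619]
orientation: [[0.984, 0.179, -0.001], [0.179, -0.984, 0.001], [-0.001, -0.001, -1.0]]
wrist_force: [-0.4, -0.3, 0.5]
finger_gap: 0.0681
finger_force: 0.0
```

{"name": "move_arm", "arguments": {
  "moves": [0,0,-30,0,0,0,-70,0,0,0,-120,0,0,0,-160,0,0,0,-160,0]
}}

```text
time: 30.22
position: [0.516, -0.3193, 0.225]
orientation: [[0.984, 0.178, 0.004], [0.178, -0.984, -0.002], [0.004, 0.003, -1.0]]
wrist_force: [-0.5, -0.8, -0.3]
finger_gap: 0.068
finger_force: 0.0
```

```bash
python3 - <<'E'
from plan import *
c=wcam(); st=arm.get_state(); print(st['position'])
e,P=rim(c,'green',.064,(0,0,512,300)); print(e, wproj(c,(*(np.array(e[0])/1e3),.064)))
h=cv2.cvtColor(c['image'],cv2.COLOR_RGB2HSV); m=cv2.inRange(h,*map(np.array,RNG['green'])); print([(round(cv2.contourArea(k)),*cv2.boundingRect(k)) for k in cv2.findContours(m,0,1)[0] if cv2.contourArea(k)>200])
plan([(600,-160,200,.96)])
E
```

```text
[ 0.51535735 -0.31848949  0.2231697 ]
((595.643310546875, -170.39230346679688), (58.1956787109375, 72.33089447021484), 172.45103454589844) [127.30432637  81.18300914]
[(844, 184, 259, 37, 28), (2378, 100, 54, 59, 53)]
[22.3, -28.2, 4.6, -0.156, 44.6, -56.3, 9.3, -0.312, 67.0, -84.5, 13.9, -0.468, 89.3, -112.6, 18.5, -0.624, 111.6, -140.8, 23.2, -0.78]
end [599.98, -160.0, 199.97, 0.96]
```

```bash
python3 - <<'E'
from plan import *
plan([(597,-165,200,.70)])
E
```

```text
[35.9, -45.5, 7.7, -0.173, 71.9, -90.9, 15.4, -0.347, 107.8, -136.4, 23.2, -0.52]
end [597.03, -165.01, 199.97, 0.7]
```

{"name": "move_arm", "arguments": {
  "moves": [36,-45.5,8,-0.17,72,-91,15,-0.35,108,-136.5,23,-0.52,108,-136.5,23,-0.52,108,-136.5,23,-0.52],
  "claw": 1
}}

```text
time: 30.9
position: [0.5959, -0.1652, 0.1981]
orientation: [[0.766, 0.643, -0.002], [0.643, -0.766, -0.0], [-0.002, -0.001, -1.0]]
wrist_force: [0.2, -0.4, 0.1]
finger_gap: 0.0857
finger_force: 0.0
```

```bash
python3 - <<'E'
from plan import *
c=wcam(); st=arm.get_state(); save('w7',c['image'],1.4)
R=st['orientation'];y=np.arctan2(R[1,0],R[0,0]);print(st['position'],y,R[2].round(4)); X=np.array([np.cos(y),np.sin(y)])
e,P=rim(c,'green',.064,(150,80,400,300)); q=P[(P-P.mean(0))@X<3]; A=np.c_[2*q,np.ones(len(q))]; s=np.linalg.lstsq(A,(q**2).sum(1),rcond=None)[0]; print(e,'circle',s[:2],np.sqrt(s[2]+s[0]**2+s[1]**2)); print(wproj(c,(s[0]/1e3,s[1]/1e3,.064))*1.4, tl((s[0]/1e3,s[1]/1e3,.040)))
E
```

```text
[ 0.59583962 -0.16613927  0.19852737] 0.6968554702537952 [-1.6e-03 -7.0e-04 -1.0e+00]
((598.09228515625, -163.0065460205078), (57.76554870605469, 62.519447326660156), 126.80841827392578) circle [ 596.79500439 -163.99860052] 29.153850261505315
[352.73409109 251.34238377] [  2.4  -0.9 158.5]
```

View pics/w7.png

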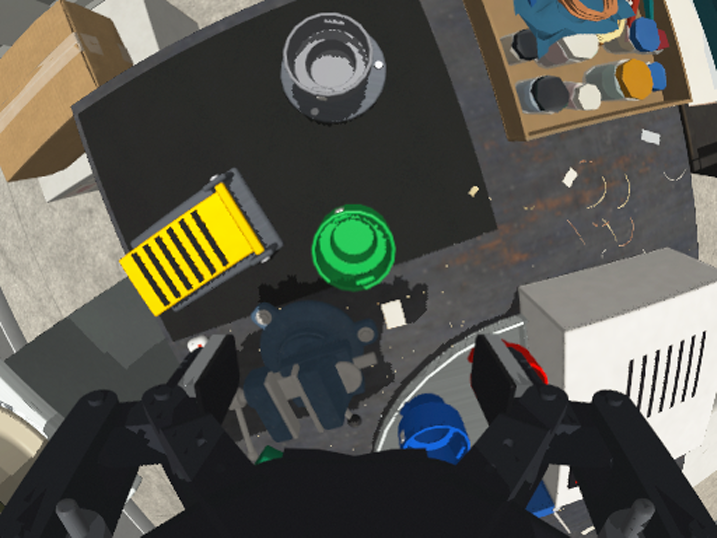

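The green rim is at (353,250), with the vice below it at (320,340) and the pedal's hinge end at (268,250), about 60 mm to the left. I close the fingers to about 70 mm before descending, to clear the pedal.

{"name": "move_arm", "arguments": {
  "moves": [2,-1,40,0,2,-1,80,0,2,-1,120,0,2,-1,145,0,2,-1,158,0],
  "claw": 0.65
}}

```text
time: 31.58
position: [0.5964, -0.1646, 0.0399]
orientation: [[0.767, 0.641, -0.002], [0.641, -0.767, -0.0], [-0.002, -0.001, -1.0]]
wrist_force: [0.2, -0.2, -0.2]
finger_gap: 0.0707
finger_force: 0.0
```

{"name": "move_arm", "arguments": {
  "moves": [0,0,0,0,0,0,0,0,0,0,0,0,0,0,0,0],
  "claw": -1
}}

```text
time: 32.08
position: [0.5981, -0.1628, 0.042]
orientation: [[0.765, 0.644, 0.001], [0.644, -0.765, -0.0], [0.001, 0.001, -1.0]]
wrist_force: [0.1, 0.2, -0.6]
finger_gap: 0.0566
finger_force: 63.7
```

{"name": "move_arm", "arguments": {
  "moves": [0,0,-10,0,0,0,-50,0,0,0,-100,0,0,0,-145,0,0,0,-145,0]
}}

```text
time: 32.7
position: [0.5995, -0.1636, 0.1905]
orientation: [[0.765, 0.644, 0.007], [0.644, -0.765, -0.001], [0.004, 0.005, -1.0]]
wrist_force: [0.5, 0.5, -0.8]
finger_gap: 0.057
finger_force: 64.1
```

```bash
python3 - <<'E'
from plan import *
H=np.array([538,-457.5]); d=2.53; u=np.array([np.cos(d),np.sin(d)]); x=np.array([np.sin(d),-np.cos(d)])
D=H+50*x+55*u; print(D, arm.get_state()['position'],arm.get_state()['finger_gap'])
plan([(*D,185,.96,60),(*D,100,.96,45),(*D,70,.96,15)])
E
```

```text
[ 521.67820446 -384.98380188] [ 0.59945917 -0.16360888  0.19052054] 0.056954940504647174
[-50.5, 29.8, 1.4, -0.065, -101.0, 59.7, 2.8, -0.13, -151.5, 89.5, 4.1, -0.196, -202.0, 119.4, 5.5, -0.261, -202.0, 119.4, 48.0, -0.261]
[-0.0, -0.0, 42.5, 0.0, -0.0, -0.0, 57.5, 0.0, -0.0, -0.0, 72.5, 0.0]
end [521.71, -385.0, 70.02, 0.96]
```

{"name": "move_arm", "arguments": {
  "moves": [-50.5,30,1,-0.065,-101,60,3,-0.13,-151.5,89.5,4,-0.196,-202,119.5,5,-0.261,-202,119.5,5,-0.261]
}}

```text
time: 33.33
position: [0.5161, -0.3902, 0.1811]
orientation: [[0.58, 0.815, -0.002], [0.815, -0.58, -0.002], [-0.003, 0.0, -1.0]]
wrist_force: [0.5, 0.1, -1.0]
finger_gap: 0.0568
finger_force: 64.1
```

{"name": "move_arm", "arguments": {
  "moves": [0,0,30,0,0,0,50,0,0,0,60,0,0,0,60,0]
}}

```text
time: 33.83
position: [0.52, -0.3837, 0.1206]
orientation: [[0.573, 0.82, -0.001], [0.82, -0.573, 0.001], [0.0, -0.001, -1.0]]
wrist_force: [0.5, -0.4, 0.1]
finger_gap: 0.0568
finger_force: 64.1
```

```bash
python3 - <<'E'
from plan import *
st=arm.get_state(); print(st['position'],st['wrist_force'],tl((.5217,-.385,.070)))
E
```

```text
[ 0.5199915  -0.38367481  0.12064392] [ 0.5321579  -0.40273911  0.14473852] [-0.1  2.2 50.6]
```

{"name": "move_arm", "arguments": {
  "moves": [0,1,20,0,0,1,40,0,0,1,51,0,0,1,56,0,0,1,56,0]
}}

```text
time: 34.45
position: [0.5208, -0.385, 0.065]
orientation: [[0.573, 0.819, -0.0], [0.819, -0.573, 0.0], [-0.0, -0.0, -1.0]]
wrist_force: [0.4, -0.2, -1.4]
finger_gap: 0.0565
finger_force: 64.1
```

{"name": "move_arm", "arguments": {
  "moves": [0,0,1.5,0,0,0,1.5,0]
}}

```text
time: 34.7
position: [0.5211, -0.3851, 0.0642]
orientation: [[0.573, 0.819, 0.001], [0.819, -0.573, -0.0], [0.0, 0.001, -1.0]]
wrist_force: [1.0, -0.3, -0.7]
finger_gap: 0.057
finger_force: 64.1
```

{"name": "move_arm", "arguments": {
  "moves": [0,0,1.5,0,0,0,1.5,0]
}}

```text
time: 34.95
position: [0.5209, -0.385, 0.0624]
orientation: [[0.573, 0.819, 0.0], [0.819, -0.573, -0.0], [0.0, 0.0, -1.0]]
wrist_force: [0.5, -1.0, -0.6]
finger_gap: 0.0565
finger_force: 64.1
```

{"name": "move_arm", "arguments": {
  "moves": [0,0,1.5,0,0,0,1.5,0]
}}

```text
time: 35.2
position: [0.5209, -0.385, 0.0608]
orientation: [[0.573, 0.819, 0.0], [0.819, -0.573, -0.0], [0.0, 0.0, -1.0]]
wrist_force: [-0.6, -0.3, -0.1]
finger_gap: 0.0567
finger_force: 64.1
```

{"name": "move_arm", "arguments": {
  "moves": [0,0,1,0,0,0,1,0]
}}

```text
time: 35.45
position: [0.5211, -0.385, 0.0607]
orientation: [[0.573, 0.819, 0.001], [0.819, -0.573, 0.0], [0.0, 0.001, -1.0]]
wrist_force: [-1.0, 1.3, 8.4]
finger_gap: 0.0572
finger_force: 65.0
```

{"name": "move_arm", "arguments": {
  "moves": [0,0,-1,0,0,0,-1,0,0,0,-1,0],
  "claw": 0.5
}}

```text
time: 35.83
position: [0.5209, -0.3849, 0.0607]
orientation: [[0.573, 0.819, -0.0], [0.819, -0.573, 0.0], [-0.0, -0.0, -1.0]]
wrist_force: [-0.4, 0.9, 0.2]
finger_gap: 0.0637
finger_force: 0.0
```

{"name": "move_arm", "arguments": {
  "moves": [0,0,-20,0,0,0,-60,0,-20,0,-110,0,-40,0,-150,0,-40,0,-170,0]
}}

```text
time: 36.45
position: [0.4969, -0.4203, 0.2351]
orientation: [[0.576, 0.818, 0.003], [0.818, -0.576, -0.003], [-0.001, 0.004, -1.0]]
wrist_force: [0.5, 0.6, 0.6]
finger_gap: 0.0638
finger_force: 0.0
```

{"name": "move_arm", "arguments": {
  "moves": [0,0,0,0,0,0,0,0],
  "claw": 0
}}

```text
time: 36.7
position: [0.4979, -0.417, 0.2306]
orientation: [[0.573, 0.82, -0.0], [0.82, -0.573, 0.001], [0.0, -0.001, -1.0]]
wrist_force: [0.6, 0.1, -1.2]
finger_gap: 0.0426
finger_force: 0.0
```

```bash
python3 - <<'E'
from plan import *
c=wcam(); st=arm.get_state(); save('w8',c['image'],1.4)
np.savez('w8.npz',**{k:c[k] for k in('K','Rw','ow')})
R=st['orientation'];print(st['position'],np.arctan2(R[1,0],R[0,0]),st['q'].round(2))
print('handle pred',wproj(c,(.381,-.407,.093))*1.4)
E
```

```text
[ 0.49778576 -0.4169942   0.23006583] 0.9608867676536942 [ 0.36  0.53  0.39  1.8  -0.26  0.86  0.25]
handle pred [220.60418789 327.23193759]
```

View pics/w8.png

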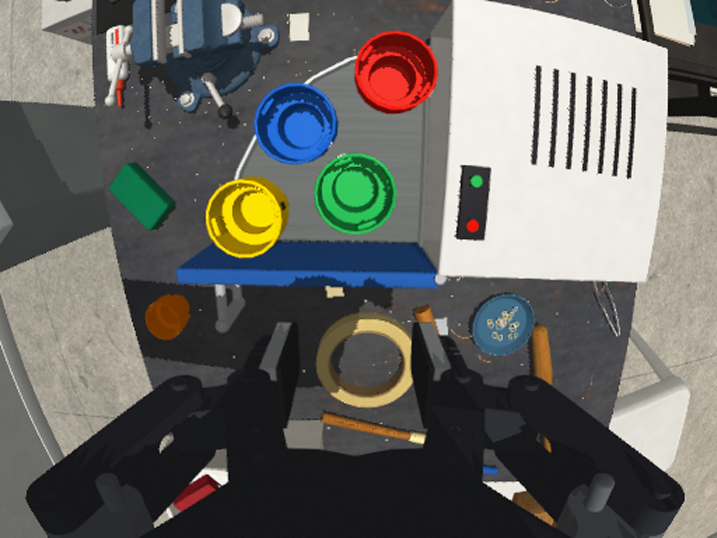

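All four pots stand singly on the tray: yellow (247,217), blue (297,122), red (396,70), green (356,193). The handle bar's top is at about (228,325). Now I regrip the handle.

```bash
python3 - <<'E'
from plan import *
c=wcam(); p=wray(c,228/1.4,324/1.4,.093)*1000; print(p)
plan([(381.5,-408,200,.98),(381.5,-408,110,.98,50),(381.5,-408,58,.98,30)])
E
```

```text
[ 387.88945527 -408.09762081   93.        ]
[-29.6, -50.2, 14.9, -0.01, -59.2, -100.5, 29.8, -0.019, -59.2, -100.5, 74.8, -0.019, -59.2, -100.5, 119.8, -0.019, -59.2, -100.5, 145.8, -0.019]
[0.0, 0.0, 26.0, -0.0]
end [381.47, -407.99, 58.04, 0.98]
```

{"name": "move_arm", "arguments": {
  "moves": [-29,-49,15,-0.01,-58,-98,30,-0.02,-58,-98,75,-0.02,-58,-98,120,-0.02,-58,-98,146,-0.02]
}}

```text
time: 37.42
position: [0.3835, -0.4081, 0.0821]
orientation: [[0.557, 0.831, -0.003], [0.831, -0.557, 0.002], [0.0, -0.003, -1.0]]
wrist_force: [1.7, 0.6, 0.3]
finger_gap: 0.0426
finger_force: 0.0
```

{"name": "move_arm", "arguments": {
  "moves": [0,0,26,0,0,0,26,0]
}}

```text
time: 37.67
position: [0.3833, -0.408, 0.0566]
orientation: [[0.557, 0.831, -0.004], [0.831, -0.557, 0.003], [0.001, -0.005, -1.0]]
wrist_force: [0.3, 0.3, 0.4]
finger_gap: 0.0428
finger_force: 0.0
```

{"name": "move_arm", "arguments": {
  "moves": [0,0,0,0,0,0,0,0,0,0,0,0,0,0,0,0],
  "claw": -1
}}

```text
time: 38.17
position: [0.3811, -0.4074, 0.0596]
orientation: [[0.558, 0.83, -0.004], [0.83, -0.558, 0.003], [0.001, -0.005, -1.0]]
wrist_force: [-10.6, 3.1, 5.6]
finger_gap: 0.0093
finger_force: 58.4
```

```bash
python3 - <<'E'
from plan import *
st=arm.get_state(); print(st['position'],st['wrist_force'],st['finger_gap'])
R=st['orientation']; y=np.arctan2(R[1,0],R[0,0])
H=np.array([538,-457.5]); P0=np.array(st['position'][:2])*1000; P=P0-H; print(np.linalg.norm(P),'door dir',np.arctan2(P[1],P[0])-.286,y)
w=[]; a=0
for s in [.02,.05]+[.08]*18+[.05,.02]:
    a-=s; r=np.array([[np.cos(a),-np.sin(a)],[np.sin(a),np.cos(a)]]); w.append((*(H+r@P),st['position'][2]*1000,y+a))
print(a); plan(w)
E
```

```text
[ 0.38113565 -0.4074068   0.05958812] [-10.58535213   3.1353799    5.56447702] 0.009308031717349072
164.66862101323764 door dir 2.54648770789779 0.9792856080864418
-1.5800000000000003
[3.2, -0.9, -0.0, 0.02, 11.2, -2.8, -0.0, 0.07, 24.1, -5.1, -0.0, 0.15, 37.3, -6.3, -0.0, 0.23, 50.4, -6.5, -0.0, 0.31]
[12.8, -3.1, -0.0, 0.08, 25.8, -5.3, -0.0, 0.16, 38.9, -6.3, -0.0, 0.24, 52.1, -6.4, -0.0, 0.32, 65.2, -5.4, -0.0, 0.4]
[12.8, -3.1, -0.0, 0.08, 25.8, -5.3, -0.0, 0.16, 39.0, -6.4, -0.0, 0.24, 52.1, -6.4, -0.0, 0.32, 65.3, -5.4, -0.0, 0.4]
[12.8, -3.1, -0.0, 0.08, 25.8, -5.2, -0.0, 0.16, 38.9, -6.3, -0.0, 0.24, 52.1, -6.4, -0.0, 0.32, 65.2, -5.3, -0.0, 0.4]
[7.9, -2.1, -0.0, 0.05, 11.2, -2.9, -0.0, 0.07]
end [589.6, -301.09, 59.59, -0.6]
```

{"name": "move_arm", "arguments": {
  "moves": [3,-1,0,0.02,11,-3,0,0.07,24,-5,0,0.15,37,-6.5,0,0.23,50.5,-6.5,0,0.31]
}}

```text
time: 38.8
position: [0.4051, -0.3616, 0.0596]
orientation: [[0.786, 0.619, -0.002], [0.619, -0.786, 0.003], [0.0, -0.004, -1.0]]
wrist_force: [-6.8, 4.3, 1.9]
finger_gap: 0.0093
finger_force: 58.8
```

{"name": "move_arm", "arguments": {
  "moves": [13,-3,0,0.08,26,-5.5,0,0.16,39,-6.5,0,0.24,52,-6.5,0,0.32,65,-5.5,0,0.4]
}}

```text
time: 39.42
position: [0.4545, -0.3171, 0.0596]
orientation: [[0.964, 0.265, -0.0], [0.265, -0.964, 0.002], [0.0, -0.002, -1.0]]
wrist_force: [-2.2, 1.4, -3.0]
finger_gap: 0.0096
finger_force: 58.5
```

{"name": "move_arm", "arguments": {
  "moves": [13,-3,0,0.08,26,-5.5,0,0.16,39,-6.5,0,0.24,52,-6.5,0,0.32,65,-5.5,0,0.4]
}}

```text
time: 40.05
position: [0.5166, -0.2954, 0.0597]
orientation: [[0.991, -0.131, 0.001], [-0.131, -0.991, 0.001], [0.001, -0.001, -1.0]]
wrist_force: [-0.8, -1.6, -5.8]
finger_gap: 0.0093
finger_force: 58.4
```

```bash
python3 - <<'E'
from plan import *
st=arm.get_state(); print(st['position'],st['wrist_force'],st['finger_gap'])
R=st['orientation']; y=np.arctan2(R[1,0],R[0,0])
H=np.array([538,-457.5]); P0=np.array(st['position'][:2])*1000; P=P0-H; dd=np.arctan2(P[1],P[0])-.286; print(np.linalg.norm(P),'door dir',dd,y)
w=[]; a=0
for s in [.08]*4+[.06,.04]:
    a-=s; r=np.array([[np.cos(a),-np.sin(a)],[np.sin(a),np.cos(a)]]); w.append((*(H+r@P),st['position'][2]*1000,y+a))
print(dd+a); plan(w)
E
```

```text
[ 0.51658661 -0.2953627   0.0596909 ] [-0.8270346  -1.64564625 -5.83528733] 0.00934730929603579
163.54521083260295 door dir 1.4161058625835838 -0.1312924514995949
0.9961058625835839
[12.8, -2.9, -0.0, 0.08, 25.7, -4.7, -0.0, 0.16, 38.8, -5.6, -0.0, 0.24, 51.8, -5.3, -0.0, 0.32, 61.6, -4.5, -0.0, 0.38]
[6.4, -1.6, -0.0, 0.04]
end [584.61, -300.7, 59.69, -0.55]
```

{"name": "move_arm", "arguments": {
  "moves": [13,-3,0,0.08,26,-4.5,0,0.16,39,-5.5,0,0.24,52,-5.5,0,0.32,61.5,-4.5,0,0.38]
}}

```text
time: 40.67
position: [0.5787, -0.2983, 0.0597]
orientation: [[0.873, -0.488, 0.001], [-0.488, -0.873, 0.001], [0.001, -0.002, -1.0]]
wrist_force: [0.0, 0.4, -2.2]
finger_gap: 0.0094
finger_force: 59.0
```

{"name": "move_arm", "arguments": {
  "moves": [3,-1,0,0.02,6.5,-1.5,0,0.04,6.5,-1.5,0,0.04]
}}

```text
time: 41.05
position: [0.5851, -0.3001, 0.0597]
orientation: [[0.854, -0.521, 0.002], [-0.521, -0.853, 0.002], [0.001, -0.003, -1.0]]
wrist_force: [3.2, 6.4, 4.1]
finger_gap: 0.0094
finger_force: 59.7
```

```bash
cat > d.py <<'E'
from plan import *
st=arm.get_state(); print(st['position'],st['wrist_force'],st['finger_gap'])
R=st['orientation']; y=np.arctan2(R[1,0],R[0,0])
H=np.array([538,-457.5]); P0=np.array(st['position'][:2])*1000; P=P0-H; dd=np.arctan2(P[1],P[0])-.286; print(np.linalg.norm(P),'door dir',dd,y)
w=[]; a=0
for s in [.02]*5:
    a-=s; r=np.array([[np.cos(a),-np.sin(a)],[np.sin(a),np.cos(a)]]); w.append((*(H+r@P),st['position'][2]*1000,y+a))
plan(w)
E
python3 d.py
```

```text
[ 0.58508275 -0.30006076  0.05965327] [3.21067606 6.36610506 4.11373612] 0.00943137624969904
164.32862975881315 door dir 0.994208147663459 -0.548129763086334
[3.2, -0.8, -0.0, 0.02, 6.4, -1.5, -0.0, 0.04, 9.6, -2.2, -0.0, 0.06, 12.8, -2.8, -0.0, 0.08, 16.1, -3.4, -0.0, 0.1]
end [600.6, -305.55, 59.65, -0.65]
```

{"name": "move_arm", "arguments": {
  "moves": [3,-1,0,0.02,6.5,-1.5,0,0.04,6.5,-1.5,0,0.04]
}}

```text
time: 41.42
position: [0.5916, -0.3021, 0.0597]
orientation: [[0.832, -0.555, 0.002], [-0.555, -0.832, 0.002], [0.001, -0.003, -1.0]]
wrist_force: [2.8, 5.7, 3.1]
finger_gap: 0.0093
finger_force: 59.8
```

{"name": "move_arm", "arguments": {
  "moves": [3,-1,0,0.02,3,-1,0,0.02,3,-1,0,0.02]
}}

```text
time: 41.8
position: [0.5945, -0.303, 0.0597]
orientation: [[0.821, -0.571, 0.002], [-0.571, -0.821, 0.002], [0.001, -0.003, -1.0]]
wrist_force: [2.8, 5.3, 2.4]
finger_gap: 0.0093
finger_force: 59.7
```

```bash
python3 d.py
```

```text
[ 0.59450333 -0.30300008  0.05967415] [2.80870425 5.32552424 2.40298501] 0.009275963495667856
164.50791057164247 door dir 0.9341884602075468 -0.6078761452450206
[3.2, -0.8, -0.0, 0.02, 6.4, -1.5, -0.0, 0.04, 9.6, -2.2, -0.0, 0.06, 12.8, -2.8, -0.0, 0.08, 16.1, -3.4, -0.0, 0.1]
end [609.66, -309.4, 59.67, -0.71]
```

{"name": "move_arm", "arguments": {
  "moves": [3,-1,0,0.02,3,-1,0,0.02,3,-1,0,0.02]
}}

```text
time: 42.18
position: [0.597, -0.3039, 0.0597]
orientation: [[0.809, -0.588, 0.002], [-0.588, -0.809, 0.002], [0.0, -0.003, -1.0]]
wrist_force: [2.8, 4.8, 3.2]
finger_gap: 0.0095
finger_force: 59.8
```

{"name": "move_arm", "arguments": {
  "moves": [3,-1,0,0.02,3,-1,0,0.02,3,-1,0,0.02]
}}

```text
time: 42.55
position: [0.5971, -0.3038, 0.0596]
orientation: [[0.797, -0.604, -0.002], [-0.604, -0.797, 0.005], [-0.005, -0.003, -1.0]]
wrist_force: [-8.0, 10.0, 12.2]
finger_gap: 0.0092
finger_force: 60.7
```

{"name": "move_arm", "arguments": {
  "moves": [3,-1,0,0.01,3,-1,0,0.01,3,-1,0,0.01]
}}

```text
time: 42.92
position: [0.5977, -0.3043, 0.0594]
orientation: [[0.789, -0.614, -0.006], [-0.614, -0.789, 0.008], [-0.009, -0.003, -1.0]]
wrist_force: [-15.5, 13.3, 18.2]
finger_gap: 0.0092
finger_force: 61.5
```

The door is at its stop. I release, rise, and verify, then measure the pedal.

{"name": "move_arm", "arguments": {
  "moves": [-3,1,0,-0.01,-3,1,0,-0.01,-3,1,0,-0.01],
  "claw": 0
}}

```text
time: 43.3
position: [0.5995, -0.3067, 0.059]
orientation: [[0.796, -0.605, 0.001], [-0.605, -0.796, -0.001], [0.001, 0.0, -1.0]]
wrist_force: [-0.2, -1.0, -0.0]
finger_gap: 0.0428
finger_force: 0.0
```

{"name": "move_arm", "arguments": {
  "moves": [0,0,-40,0,0,0,-90,0,0,0,-130,0,-50,0,-140,0,-110,0,-140,0]
}}

```text
time: 43.92
position: [0.5115, -0.2402, 0.1997]
orientation: [[0.796, -0.605, 0.002], [-0.605, -0.796, -0.002], [0.003, 0.0, -1.0]]
wrist_force: [0.6, 0.5, 0.3]
finger_gap: 0.043
finger_force: 0.0
```

{"name": "move_arm", "arguments": {
  "moves": [0,0,0,0,0,0,0,0],
  "claw": -1
}}

```text
time: 44.18
position: [0.5126, -0.24, 0.1992]
orientation: [[0.797, -0.604, 0.001], [-0.604, -0.797, -0.001], [0.002, -0.0, -1.0]]
wrist_force: [0.1, -0.4, -0.3]
finger_gap: 0.0068
finger_force: 0.0
```

```bash
python3 - <<'E'
from plan import *
c=wcam(); st=arm.get_state(); save('w9',c['image'],1.4)
R=st['orientation'];print(st['position'],np.arctan2(R[1,0],R[0,0]),st['finger_gap'])
h=cv2.cvtColor(c['image'],cv2.COLOR_RGB2HSV); m=cv2.inRange(h,*map(np.array,RNG['yellow'])); ks=[k for k in cv2.findContours(m,0,1)[0] if cv2.contourArea(k)>300]
for k in ks: print(round(cv2.contourArea(k)),cv2.boundingRect(k),(cv2.boxPoints(cv2.minAreaRect(k))*1.4).round().tolist())
E
```

```text
[ 0.51294661 -0.24048071  0.19914115] -0.6491512777331815 0.0003322447747080289
2226 (109, 216, 59, 71) [[151.0, 320.0], [208.0, 296.0], [242.0, 377.0], [185.0, 401.0]]
```

View pics/w9.png

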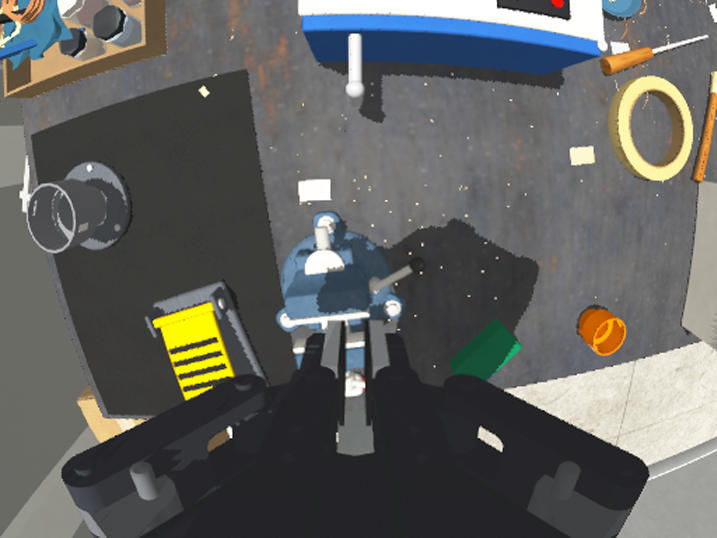

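The door is flush and shut. The pedal corners show from two earlier views, so I triangulate them, using the hinge posts in w9 as a check.

```bash
python3 - <<'E'
from plan import *
t=cam('top'); c=wcam(); T=np.array(c['tool_from_camera'])
def pose(p,y):
    R=np.array([[np.cos(y),np.sin(y),0],[np.sin(y),-np.cos(y),0],[0,0,-1]]); d=dict(c); d['Rw']=R@T[:3,:3]; d['ow']=R@T[:3,3]+np.array(p); return d
w7=pose((.5958,-.1661,.1985),.6969)
def wdir(c,u,v): a=wray(c,u/1.4,v/1.4,0)-c['ow']; return c['ow'],a/np.linalg.norm(a)
def tdir(u,v): o=-t['R'].T@t['t']; d=ray(t,u,v,0)-o; return o,d/np.linalg.norm(d)
def isect(L):
    A=[];b=[]
    for o,d in L: P=np.eye(3)-np.outer(d,d); A.append(P); b.append(P@o)
    x,r,_,_=np.linalg.lstsq(np.vstack(A),np.hstack(b),rcond=None); return x,r
for n,a,b in(('nl',(121,262),(178.3,196.8)),('nr',(157,316),(198.5,204.3)),('fl',(218,183),(191.6,161.5)),('fr',(264,250),(211.7,169))):
    x,r=isect([wdir(w7,*a),tdir(*b)]); print(n,(x*1000).round(1),r)
print('posts w9 z.02',[(wray(c,u/1.4,v/1.4,.02)*1000).round(0) for u,v in((150,320),(228,297))])
print('ribs mid w7, z=.04', (wray(w7,185/1.4,250/1.4,.04)*1000).round(1))
E
```

```text
nl [466.9 -22.2  48. ] [2.43771967e-05]
nr [445.9 -75.2  44.1] [1.51315377e-06]
fl [568.2 -54.8  37.2] [2.03445747e-06]
fr [ 547.2 -112.7   31.7] [1.31344456e-05]
posts w9 z.02 [array([569., -48.,  20.]), array([ 539., -127.,   20.])]
ribs mid w7, z=.04 [509.3 -65.1  40. ]
```

```bash
python3 - <<'E'
from plan import *
plan([(488,-60,190,.15),(488,-60,75,.15,40),(488,-60,55,.15,20)])
E
```

```text
[-25.8, -25.8, 1.8, -0.16, -51.6, -51.6, 3.5, -0.32, -77.4, -77.4, 5.3, -0.48, -103.2, -103.2, 7.1, -0.64, -129.0, -129.0, 8.9, -0.799]
[0.0, 0.0, 38.3, -0.0, 0.0, 0.0, 76.6, -0.0, 0.0, 0.0, 115.0, -0.0, 0.0, 0.0, 135.0, -0.0]
end [487.97, -59.97, 54.95, 0.15]
```

{"name": "move_arm", "arguments": {
  "moves": [-26,-26,2,-0.16,-51.5,-51.5,4,-0.32,-77.5,-77.5,5,-0.48,-103,-103,7,-0.64,-129,-129,9,-0.8]
}}

```text
time: 44.95
position: [0.4878, -0.0585, 0.1898]
orientation: [[0.988, 0.154, 0.001], [0.154, -0.988, -0.001], [0.001, 0.001, -1.0]]
wrist_force: [-0.5, -0.3, -0.3]
finger_gap: 0.0001
finger_force: 0.0
```

{"name": "move_arm", "arguments": {
  "moves": [0,0,40,0,0,0,80,0,0,0,115,0,0,0,130,0,0,0,130,0]
}}

```text
time: 45.58
position: [0.4872, -0.0598, 0.0586]
orientation: [[0.989, 0.148, -0.002], [0.148, -0.989, -0.0], [-0.002, -0.0, -1.0]]
wrist_force: [0.7, -0.0, 0.3]
finger_gap: -0.0002
finger_force: 0.0
```

{"name": "move_arm", "arguments": {
  "moves": [0,0,5,0,0,0,10,0,0,0,10,0]
}}

```text
time: 45.95
position: [0.4871, -0.0589, 0.0499]
orientation: [[0.989, 0.15, 0.0], [0.15, -0.989, 0.0], [0.0, -0.0, -1.0]]
wrist_force: [0.5, 0.2, 0.3]
finger_gap: -0.0005
finger_force: 0.0
```

{"name": "move_arm", "arguments": {
  "moves": [0,0,5,0,0,0,5,0,0,0,5,0]
}}

```text
time: 46.32
position: [0.4869, -0.0589, 0.0449]
orientation: [[0.989, 0.15, 0.0], [0.15, -0.989, 0.0], [0.0, -0.0, -1.0]]
wrist_force: [-1.4, 1.4, 4.7]
finger_gap: 0.0
finger_force: 1.9
```

{"name": "move_arm", "arguments": {
  "moves": [0,0,6,0,0,0,11,0,0,0,14,0,0,0,14,0]
}}

```text
time: 46.82
position: [0.4857, -0.0583, 0.0316]
orientation: [[0.989, 0.15, -0.001], [0.15, -0.989, 0.002], [-0.001, -0.002, -1.0]]
wrist_force: [-6.3, 3.1, 22.1]
finger_gap: -0.0003
finger_force: 10.7
```

{"name": "move_arm", "arguments": {
  "moves": [0,0,1.5,0,0,0,3,0,0,0,3,0]
}}

```text
time: 47.2
position: [0.4857, -0.0584, 0.0305]
orientation: [[0.989, 0.149, 0.001], [0.149, -0.989, 0.004], [0.001, -0.003, -1.0]]
wrist_force: [-10.8, 4.9, 56.1]
finger_gap: 0.0001
finger_force: 28.2
```

{"name": "move_arm", "arguments": {
  "moves": [0,0,-1,0,0,0,-1,0,0,0,-1,0,0,0,-1,0]
}}

```text
time: 47.7
position: [0.4857, -0.0583, 0.0309]
orientation: [[0.989, 0.149, 0.0], [0.149, -0.989, 0.003], [0.001, -0.003, -1.0]]
wrist_force: [-9.9, 3.9, 45.3]
finger_gap: 0.0002
finger_force: 22.1
```

{"name": "move_arm", "arguments": {
  "moves": [0,0,-10,0,0,0,-30,0,0,0,-80,0,0,0,-130,0,0,0,-150,0]
}}

```text
time: 48.32
position: [0.4878, -0.0593, 0.1811]
orientation: [[0.989, 0.15, 0.003], [0.15, -0.989, -0.0], [0.003, 0.001, -1.0]]
wrist_force: [-0.7, -0.1, -0.1]
finger_gap: -0.0002
finger_force: 0.0
```

```bash
python3 - <<'E'
from plan import *
st=arm.get_state(); print(st['position'],st['wrist_force'],st['time'])
t=cam('top'); h=cv2.cvtColor(t['image'],cv2.COLOR_RGB2HSV)
for n,(lo,hi),b in(('door',((105,120,50),(125,255,255)),(250,100,350,200)),):
    m=cv2.inRange(h,np.array(lo),np.array(hi)); k=np.zeros_like(m); k[b[1]:b[3],b[0]:b[2]]=m[b[1]:b[3],b[0]:b[2]]
    k=max(cv2.findContours(k,0,1)[0],key=cv2.contourArea); p=k.reshape(-1,2); l=p[p[:,0].argmin()]; r=p[p[:,0].argmax()]
    a,bb=ray(t,*l,.1),ray(t,*r,.1); print(l,r,'dir',np.arctan2(*(a-bb)[[1,0]]))
    top=[(x,p[p[:,0]==x][:,1].min()) for x in range(l[0]+6,r[0]-6) if (p[:,0]==x).any()]
    q=np.array([ray(t,x,y,.1)[:2] for x,y in top]); f=cv2.fitLine(q.astype(np.float32),cv2.DIST_HUBER,0,.01,.01).ravel(); print('edge dir',np.arctan2(f[1],f[0]))
E
```

```text
[ 0.48780455 -0.05926667  0.18113014] [-0.67917627 -0.13380794 -0.08011261] 48.325
[278 132] [336 167] dir 1.005938112823653
edge dir 0.92082703
```

{"name": "move_arm", "arguments": {
  "moves": [0,0,0,0,0,0,0,0,0,0,0,0,0,0,0,0,0,0,0,0]
}}

```text
time: 49.0
position: [0.4869, -0.0592, 0.1785]
orientation: [[0.989, 0.149, -0.0], [0.149, -0.989, -0.0], [-0.0, 0.0, -1.0]]
wrist_force: [-0.4, 0.1, -0.5]
finger_gap: 0.0002
finger_force: 0.0
```

```bash
python3 -c "
from workcell import arm
print(arm.close_job())"
```

```text
the job is handed in; nothing more can be done
None
```

I handed the job in at about 49 s, with no verdict returned: all four coloured pots were standing singly on the tray when last seen before closing, the door is shut to its stop, and the pedal was pressed to its stop and released.

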